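# Set phone parts to soak in a hung dipping basket

### The job

Get the loose metal phone parts ready for their soak: take the cover off the steel pot and lay it aside, put every one of the small metal parts from the tray into the dipping basket, and hang the basket inside the pot by its own hook over the rim. Then put the cover back so that it sits level and fully home on the rim with its notch round the basket's hook, and leave the phone, the tools and the screw-top pot where they are.

Things in the scene. Friction and masses are not known exactly. Their poses are not given: they have to be found in the camera images.
- tray: Round stainless tea tray, fixed, 360 mm across; flat floor 3 mm thick with a sloping rim 16 mm high that starts 168 mm from the centre. Origin under its centre. It holds the turntable with the phone at its own +x side, the metal parts on its -x half, the spudger along its +y edge and the tweezers along its -y edge (about 135 mm from the centre).
- pad: Cork work pad, fixed, 320 x 320 mm, 3 mm thick; origin under its centre. The pot and the basket stand on it with free room besides, where the lid can be laid.
- pot: Loose plain round steel pot standing on the pad, about 0.4 kg: outside diameter 110 mm, height 75 mm, wall 3 mm (inside diameter 104 mm), bottom 5 mm thick, no handles. Origin at the centre of its underside, z up. Starts with the lid on it.
- pot_rim (a point): Centre of the pot's mouth, level with the top of the rim (75 mm above the pot's origin).
- lid: Loose steel cover of the pot, 0.15 kg: disc 120 mm across, 3 mm thick, with a notch in its edge towards its own +x. Below it an open wire ring, 96 mm outside diameter, 5 mm deep, drops inside the rim (4 mm play all round); it is interrupted at the notch. Origin on the axis at the disc's underside: at rim height when seated, 5 mm above the surface when laid down. z up.
- lid_knob (a point): On the lid's axis, 22 mm above the lid's origin: middle of its black round knob, 22 mm in diameter, which reaches from 8 to 35 mm above the origin.
- lid_notch (a point): In the lid's notch, 51 mm along the lid's +x. The notch is 20 mm wide at its inner end, 33 mm from the lid's centre, and widens to 48 mm at the edge.
- basket: Loose perforated steel dipping basket, 0.11 kg: round open cup 76 mm outside and 70 mm inside diameter, 35 mm high, floor 3 mm thick. Origin at the centre of its underside, z up. On its +x side a strip 14 mm wide, 3 mm thick (38 to 41 mm from the axis) rises to the hook. Hung in the pot, the basket's underside is 17 mm above the pot's.
- basket_hook (a point): Under the middle of the basket's hook: a level bridge 14 mm wide, 3 mm thick, 38 to 51 mm along basket +x; this point is 44.5 mm along +x, 58 mm above its origin. At 48 mm a lip 3 mm thick turns down, flaring outwards from 48 mm height to 58 mm along +x at 36 mm height. The gap for the pot's wall is 7 mm wide at the top, 15 mm at the mouth; the bridge then rests on the rim.
- basket_grip (a point): Middle of the basket's black plastic grip, which stands on the hook's bridge 44.5 mm along basket +x: 12 mm (x) by 14 mm (y), from 61 to 93 mm above the basket's origin (this point at 77 mm).
- basket_mid (a point): Middle of the basket's cup, on the axis, 18 mm above its origin.
- shield: Steel shield cover, a closed box 30 (x) x 22 (y) x 7 mm, 14 g. Loose metal phone part to be soaked, one of up to five; absent in some starts. Starts flat on the tray; origin at the centre of its underside, z up as it starts. 
- bracket: Steel angle bracket: foot 30 (x) x 16 (y) x 4 mm, with an upright flange 4 mm thick over the full 16 mm at its -x end, 16 mm high in all; 15 g. Loose metal phone part to be soaked, one of up to five; absent in some starts. Starts flat on the tray; origin at the centre of its underside, z up as it starts. 
- bezel: Square aluminium camera surround 28 x 28 x 7 mm with two raised rings, 16 g. Loose metal phone part to be soaked, one of up to five; absent in some starts. Starts flat on the tray; origin at the centre of its underside, z up as it starts. 
- hinge: Steel hinge block 34 (x) x 12 (y) mm, 6 mm high, with two round bosses along y on top to 11 mm height, 18 g. Loose metal phone part to be soaked, one of up to five; absent in some starts. Starts flat on the tray; origin at the centre of its underside, z up as it starts. 
- cradle: Aluminium U-shaped cradle 26 (x) x 14 (y) mm: floor 3 mm, upright ends 3 mm thick and 11 mm high; 12 g. Loose metal phone part to be soaked, one of up to five; absent in some starts. Starts flat on the tray; origin at the centre of its underside, z up as it starts. 
- phone: Cracked white phone, 71 (x) x 147 (y) x 8 mm, lying on a 136 mm turntable 20 mm high on the tray. Origin at the centre of its underside. Bystander.
- spudger: Blue plastic spudger, 145 mm long along x, 6 mm high, on the tray. Bystander.
- tweezers: Curved stainless tweezers, 125 mm long along x, 8 mm high, on the tray. Bystander.
- solvent_pot: Closed white plastic screw-top pot, 57 mm across, 58 mm high, on the floor mat. Bystander.
- pry_tool: Short aluminium pry tool, 90 mm long along x, 4 mm high, beside the screw-top pot. Bystander.

How it is judged (in metres and radians):
On the way, in this order (a step that is already met when the one before it is completed fails the run):
1. the cover is off the pot (horizontal distance between lid and pot_rim above 0.07 m), for 0.2 s.
2. all the metal parts are in the basket and the basket hangs by its hook on the pot's rim, let go (distance between each of shield, bracket, bezel, hinge, cradle and basket_mid below 0.04 m and z of each of shield, bracket, bezel, hinge, cradle in the frame of basket above 0 m and z of basket_hook in the frame of pot between 0.07 and 0.081 m and horizontal distance between basket_hook and pot_rim between 0.044 and 0.064 m and horizontal distance between basket and pot below 0.025 m and angle between basket's own z axis and vertical below 0.15 rad and contact force between basket and the fingers below 0.1 N and angle between pot's own z axis and vertical below 0.05 rad), for 0.3 s.
3. the cover sits seated and level on the rim, the basket still hanging (z of basket_hook in the frame of pot between 0.07 and 0.081 m and horizontal distance between basket_hook and pot_rim between 0.044 and 0.064 m and horizontal distance between basket and pot below 0.025 m and angle between basket's own z axis and vertical below 0.15 rad and contact force between basket and the fingers below 0.1 N and horizontal distance between lid and pot_rim below 0.007 m and z of lid in the frame of pot_rim between -0.003 and 0.003 m and angle between lid's own z axis and vertical below 0.04 rad), for 0.2 s.
At the end, for the whole second after the job is handed in: Every part present lies in the basket cup (within 40 mm of its middle); the basket hangs by its hook on the rim, upright within 0.15 rad; the cover is seated: within 7 mm of the pot axis, 3 mm of rim height, 0.04 rad of level; the pot stands upright; all is released and at rest (all of step 3 and distance between each of shield, bracket, bezel, hinge, cradle and basket_mid below 0.04 m and z of each of shield, bracket, bezel, hinge, cradle in the frame of basket above 0 m and linear speed of each of pot, basket, lid below 0.02 m/s and angle between pot's own z axis and vertical below 0.05 rad); the robot touches nothing.
It fails at once if the phone or the screw-top pot is pushed more than 30 mm from its place (distance of any of phone, solvent_pot from where it was at the start of the episode above 0.03 m).
It fails at once if the spudger, tweezers or pry tool is pushed more than 50 mm from its place (distance of any of spudger, tweezers, pry_tool from where it was at the start of the episode above 0.05 m).
It fails at once if the pot is tipped (angle between pot's own z axis and vertical above 0.35 rad).
Of shield, bracket, bezel, hinge, cradle only 3 to 5 are there at a start; the rules pass over those that are not, and their reading is None.
At some moment in a run one of shield, bracket, bezel, hinge, cradle may be knocked a few centimetres aside while the robot is not near it.
It also fails if it takes over 210 s, if anything falls off the work surface, if the arm or the gripper's body presses on something with over 40 N, if the wrist force passes 120 N, or if a joint passes its speed limit or range.

### The arm

A 6-joint arm with a two-finger parallel gripper is mounted at the origin on the work surface. World frame = base frame: x ahead of the robot, y to its left, z up, the work surface at z = 0. Lengths are in mm, angles in degrees, forces in N, time in s.
With the tool pointing down it reaches from about 300 to 875 mm from the base axis. Payload 6.4 kg.
Tool frame: the origin (TCP) lies on the centre line of the jaws, within the pads' length; the fingertips stand 22 mm ahead of it and the grasp point (between the pads) lies 3 mm ahead of it (ctrl.tips_ahead is the distance from the TCP to the fingertips, in mm); y points along the fingers, z is the direction in which the jaws open and shut, and the axes are right-handed (so a half turn about y gives the same grasp; the last joint's range is limited). The gripper opens to 85 mm and grips with 20 to 120 N. Pads are 22 mm wide; open, the fingers measure 114 mm over their backs; the gripper's body (76 mm by 85 mm) begins 54 mm behind the grasp point. The pads swing forward as they close: fully open they stand 13 mm farther back than shut.
Start: joints at [-80.575, 10.359, 92.074, -0, 77.567, -11.82], TCP at [208.374, -535.93, 253.288] pointing down, gripper open.
Joint ranges: [-171.53, 171.53], [-51.25, 118.39], [17.06, 147.69], [-65.23, 245.23], [0, 150.52], [-178.68, 178.68]. Speed limits (degrees/s): [147.25, 147.25, 172.46, 180, 180, 180].

### API

Orientations are given as a 3x3 rotation matrix whose columns are the frame's x, y, z axes.
In Python, from station import ctrl, sensors, imaging, workorder gives the robot as it stands. Calls block until the motion is done:
- ctrl.move_pose(position, orientation): joint-space move of the TCP to a pose.
- ctrl.line_to(position, attitude=None, vel=150): straight line of the TCP; attitude=None keeps the orientation; vel is the mean speed in mm/s.
- ctrl.set_joints(angles): joint-space move.
- ctrl.gripper_to(opening, strength=None): finger opening in mm; strength is the grip in N (None keeps the last); returns when the fingers have stopped.
- ctrl.pause(seconds).
- ctrl.ik(position, orientation): joint angles nearest the present ones, or None.
- sensors.read_state(): the state.
- imaging.capture(name): name is "side" or "top" or "wrist"; returns the picture (400x640x3 uint8, red, green, blue); there is no depth.
- imaging.calibration(name): a dict with "camera_matrix" (3x3 intrinsics, pixels), "camera_from_world" (4x4, takes a point from world to camera coordinates). Camera axes: x right, y down, z forward; pixel columns grow to the right and rows downward; lengths in mm; the calibration is good to about 2 mm. A picture is of the moment at which its call begins: read the wrist's pose just before it. calibration takes no time and is no camera call; for the wrist camera it gives the pose at the moment of the call.
A pose or a line that the arm cannot do raises ctrl.IKError and nothing moves.
- workorder.finish_job(): hands the job in, once; it reports no verdict.
The state is a dict: "t": time; "q": joint angles; "dq": joint speeds; "joint_efforts": joint torques, N m; "tcp_pos": TCP position; "tool_rot": TCP orientation; "contact_force": force on the tool from outside, world axes, zero at the start; "moment": the same for the moment, N m; "grip_width": finger opening in mm.
Only numpy, scipy, OpenCV 4.12 (cv2) and the standard library are available. Lean on these libraries where they do the work, as an engineer would, in place of code of your own. Each camera call takes 0.05 s, during which the arm holds its last target.

## Working session

There is one attempt and no reset: what is moved stays moved. The work goes in short steps, each a Python script; the robot and the scene stay as the last script left them, time stands still between calls to the robot, and variables do not carry over. Pictures are saved under pics/ and viewed, and the job is handed in when it is done.

```bash
ls -la; mkdir -p pics; python3 - <<'E'
from station import ctrl, sensors, imaging, workorder
import cv2, numpy as np
print(sensors.read_state())
for n in ("side","top","wrist"):
    im=imaging.capture(n); cv2.imwrite(f"pics/{n}0.png",im[:,:,::-1]); 
    c=imaging.calibration(n); print(n,c)
E
```

```text
total 12
drwxr-xr-x  3 agent agent 4096 Dec  6 00:02 .
drwxr-xr-x 23 root  root  4096 Dec  6 00:02 ..
drwxr-xr-x  2 agent agent 4096 Dec  6 00:02 pics
{'t': 0.0, 'q': array([-8.05744345e+01,  1.04014409e+01,  9.21312718e+01,  1.21978262e-03,
        7.75676550e+01, -1.18204010e+01]), 'dq': array([ 0.0697242 , -0.04000341,  0.02914623, -0.03856173, -0.07305282,
       -0.05817341]), 'joint_efforts': array([-5.03292904e-05, -4.44873762e+01, -3.51337194e+01, -3.52504621e-04,
        9.30717972e-03,  1.54632914e-05]), 'tcp_pos': array([ 208.29839408, -535.39770404,  252.39180428]), 'tool_rot': array([[-9.32035100e-01, -2.66367456e-04,  3.62367908e-01],
       [-3.62367808e-01,  1.73150116e-03, -9.32033569e-01],
       [-3.79177042e-04, -9.99998465e-01, -1.71034285e-03]]), 'contact_force': array([ 0.33182645,  0.35615773, -0.15406819]), 'moment': array([-0.00300586,  0.02738349, -0.03999275]), 'grip_width': 85.30315183244622}
side {'camera_matrix': array([[472.37143442,   0.        , 308.3964681 ],
       [  0.        , 472.37143442, 200.10125323],
       [  0.        ,   0.        ,   1.
[... 757 characters left out ...]
211893e-01, -2.17952505e-02, -9.74296666e-01,
         9.95574414e+02],
       [ 0.00000000e+00,  0.00000000e+00,  0.00000000e+00,
         1.00000000e+00]])}
wrist {'camera_matrix': array([[286.44695173,   0.        , 323.60948898],
       [  0.        , 286.44695173, 198.68867424],
       [  0.        ,   0.        ,   1.        ]]), 'camera_from_world': array([[ 3.62200568e-01, -9.32099903e-01, -7.20260964e-04,
        -5.74514145e+02],
       [-8.92755783e-01, -3.47133941e-01,  2.87202261e-01,
        -3.67813016e+01],
       [-2.67951226e-01, -1.03381805e-01, -9.57869690e-01,
         3.79646724e+02],
       [ 0.00000000e+00,  0.00000000e+00,  0.00000000e+00,
         1.00000000e+00]])}
```

View pics/side0.png

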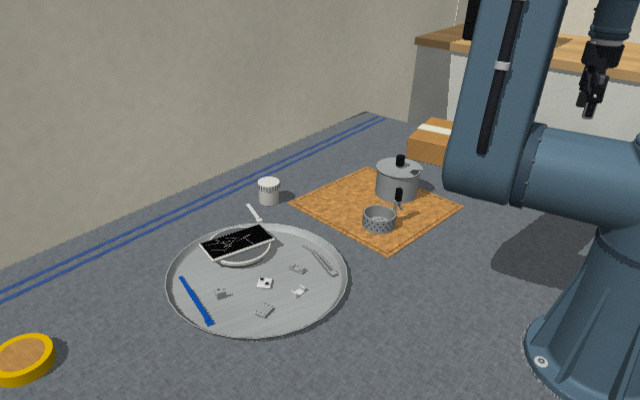

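View pics/top0.png

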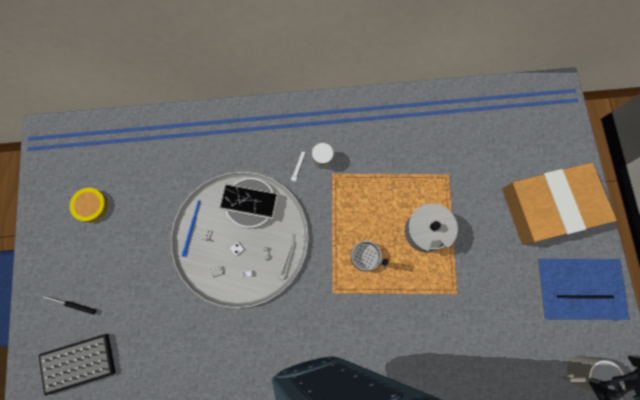

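View pics/wrist0.png

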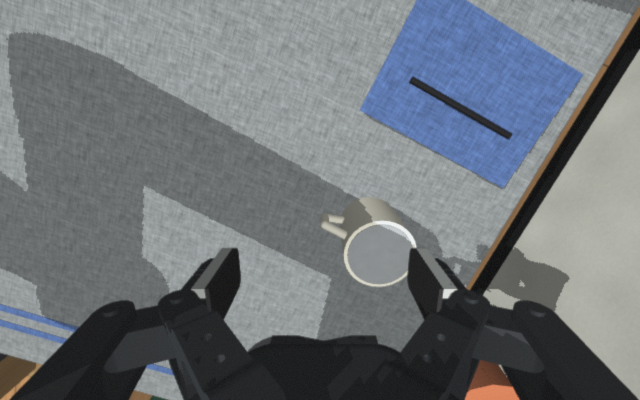

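Top view: pot with lid at about (432,228), notch towards (436,243); basket at (367,256) with its hook towards (386,262); tray at (241,240) with five parts at (209,236), (237,248), (268,254), (219,272), (249,273). I'll write the helpers and take closer looks.

```bash
cat > h.py <<'E'
from station import ctrl, sensors, imaging, workorder
import cv2, numpy as np
def ray(cal,u,v):
    K=cal["camera_matrix"];T=cal["camera_from_world"];R=T[:3,:3];t=T[:3,3]
    return -R.T@t, R.T@np.linalg.solve(K,[u,v,1.0])
def onz(cal,u,v,z):
    c,d=ray(cal,u,v); return c+d*(z-c[2])/d[2]
def proj(cal,p):
    T=cal["camera_from_world"];q=T[:3,:3]@np.asarray(p,float)+T[:3,3]
    q=cal["camera_matrix"]@q; return q[:2]/q[2]
def down(ang):
    """tool down, jaws open along direction ang (deg, world)"""
    a=np.radians(ang); z=np.array([np.cos(a),np.sin(a),0]); y=np.array([0,0,-1.]); x=np.cross(y,z)
    return np.column_stack([x,y,z])
def st():
    s=sensors.read_state(); print("t %.1f tcp %s F %s grip %.1f q %s"%(s["t"],np.round(s["tcp_pos"],1),np.round(s["contact_force"],1),s["grip_width"],np.round(s["q"],0))); return s
def shot(name,file=None):
    cal=imaging.calibration(name); im=imaging.capture(name)[:,:,::-1].copy()
    if file: cv2.imwrite("pics/"+file+".png",im); np.save("pics/"+file+".npy",np.array([cal["camera_matrix"].tolist(),cal["camera_from_world"][:3,:3].tolist()])); 
    import pickle; 
    if file: pickle.dump(cal,open("pics/"+file+".pkl","wb"))
    return im,cal
def load(file):
    import pickle
    return cv2.imread("pics/"+file+".png"),pickle.load(open("pics/"+file+".pkl","rb"))
E
python3 - <<'E'
from h import *
c=imaging.calibration("top")
for n,u,v,z in [("tray",241,240,8),("p1",209,236,6),("bezel",237,248,6),("p3",268,254,6),("p4",219,272,6),("p5",249,273,6),("basket",367,256,35),("grip",386,262,90),("lid",432,228,80),("knob",436,226,112),("notch",436,243,78),("solv",322,153,58),("phone",249,200,30)]:
    print(n,np.round(onz(c,u,v,z),1))
w=imaging.calibration("wrist"); s=sensors.read_state(); cc,d=ray(w,320,200)
print("cam in tool",s["tool_rot"].T@(cc-s["tcp_pos"]), s["tool_rot"].T@d)
print(ctrl.tips_ahead)
for p,a in [((560,280,330),-90),((560,280,330),90),((560,280,330),0),((430,-50,350),90),((480,-210,350),0)]:
    print(p,a,ctrl.ik(p,down(a)))
E
```

```text
tray [566.7 200.3   8. ]
p1 [585.5 284.1   6. ]
bezel [546.9 212.2   6. ]
p3 [523.6 132.4   6. ]
p4 [489.2 261.9   6. ]
p5 [479.3 184.7   6. ]
basket [ 491.6 -120.7   35. ]
grip [ 468.2 -157.3   90. ]
lid [ 541.  -283.3   80. ]
knob [ 540.5 -284.2  112. ]
notch [ 503.5 -287.8   78. ]
solv [768.9 -32.6  58. ]
phone [667.1 170.   30. ]
cam in tool [-7.36562314e+01 -1.21175510e+02  1.54833190e-02] [ 0.29181667  0.95649202 -0.01207423]
22.0
(560, 280, 330) -90 [ 1.57202609e+01  1.39296264e+01  7.90145596e+01 -2.54444375e-14
  8.70558140e+01  1.05720261e+02]
(560, 280, 330) 90 [ 1.57202609e+01  1.39296264e+01  7.90145596e+01 -2.54444375e-14
  8.70558140e+01 -7.42797391e+01]
(560, 280, 330) 0 [ 1.57202609e+01  1.39296264e+01  7.90145596e+01 -2.54444375e-14
  8.70558140e+01  1.57202609e+01]
(430, -50, 350) 90 [-2.24229741e+01 -1.27169440e+01  1.03659365e+02 -2.54444375e-14
  8.90575790e+01 -1.12422974e+02]
(480, -210, 350) 0 [-3.66228639e+01 -5.57204578e-02  9.22010237e+01 -2.54444375e-14
  8.78546968e+01 -3.66228639e+01]
```

```bash
python3 - <<'E'
from h import *
ctrl.move_pose((450,-200,300),down(90)); st(); ctrl.pause(0.3)
shot("wrist","w_pad")
ctrl.move_pose((460,215,230),down(90)); ctrl.pause(0.3)
shot("wrist","w_tray"); st()
E
```

```text
t 1.9 tcp [ 449.9 -200.4  299.9] F [ 0.4  0.2 -0.4] grip 85.5 q [ -38.   -3.  100.   -0.   82. -128.]
t 4.2 tcp [460.3 214.5 230.1] F [-0.  -0.2 -0.7] grip 85.5 q [ 12.   3. 103.  -0.  74. -78.]
```

View pics/w_pad.png

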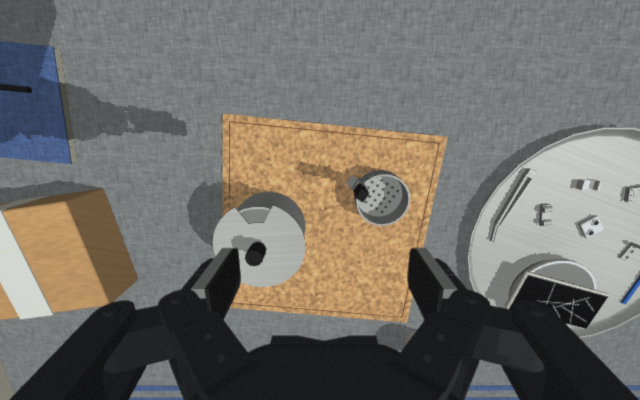

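View pics/w_tray.png

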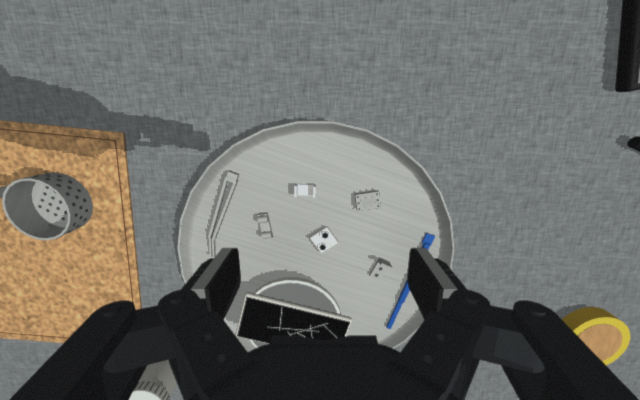

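The pad view shows the pot and lid at (258,243), notch towards (258,213), and the basket at (383,197) with its grip at (361,191). The tray view shows the cradle (303,189), shield (367,199), hinge (264,225), bezel (322,240) and bracket (378,266). I'll enlarge crops next.

```bash
python3 - <<'E'
from h import *
a,_=load("w_pad"); b,_=load("w_tray")
cv2.imwrite("pics/c_pad.png",cv2.resize(a[140:320,190:430],None,fx=3.3,fy=3.3,interpolation=cv2.INTER_CUBIC))
cv2.imwrite("pics/c_tray.png",cv2.resize(b[165:295,235:415],None,fx=4.4,fy=4.4,interpolation=cv2.INTER_CUBIC))
E
```

```text
(no output)
```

View pics/c_pad.png

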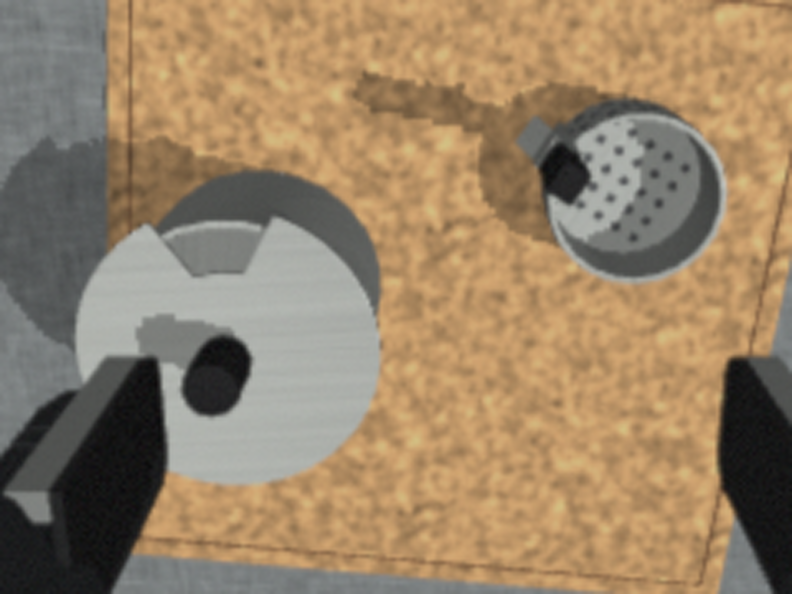

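View pics/c_tray.png

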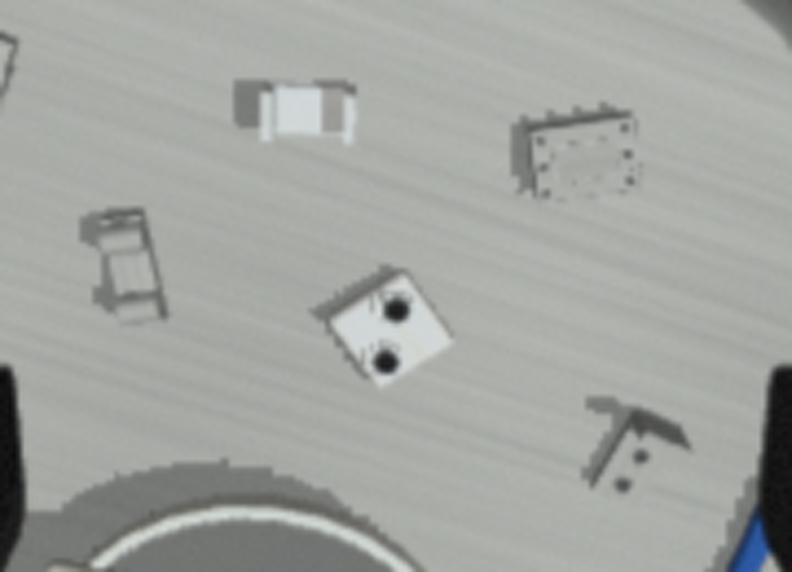

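```bash
cat > meas.py <<'E'
from h import *
from scipy.optimize import least_squares
def pts(file,crop,z,f,ox,oy):
    _,cal=load(file); return np.array([onz(cal,ox+u/f-0.5+0.5/f,oy+v/f-0.5+0.5/f,z) for u,v in crop])
def circ(P,r=None):
    P=P[:,:2]; c0=P.mean(0)
    if r: s=least_squares(lambda c:np.hypot(*(P-c).T)-r,c0)
    else: s=least_squares(lambda c:np.hypot(*(P-c[:2]).T)-c[2],[*c0,50])
    return s.x,np.abs(s.fun).max()
E
python3 - <<'E'
from meas import *
g=lambda c,z:pts("w_pad",c,z,3.3,190,140)
L=g([(77,330),(380,350),(245,485),(152,226),(272,218),(330,460),(90,285),(360,285),(355,425)],81)
print("lid",circ(L,60),circ(L))
print("knob top",g([(213,392)],113),"at lid centre?")
n=g([(152,226),(272,218),(194,276),(243,272)],81); print("notch",n.round(1)); 
c=circ(L,60)[0]
for i,j in((0,1),(2,3)):
    m=(n[i]+n[j])[:2]/2-c; print("notch dir",np.degrees(np.arctan2(m[1],m[0])),np.hypot(*m))
B=g([(725,190),(640,282),(560,230),(700,138),(590,265),(690,262)],38)
print("basket rim",circ(B,38),circ(B)); 
b=circ(B,38)[0]
G=g([(570,190)],96)[0]; print("grip top",G, np.degrees(np.arctan2(*(G[:2]-b)[::-1])),np.hypot(*(G[:2]-b)))
P=pts("w_pad",[(222,113),(446,136),(408,322)],3,1,0,0);print("pad corners",P.round())
E
```

```text
lid (array([ 545.2322791 , -284.83279677]), np.float64(1.692611242481)) (array([ 545.187871  , -284.77543246,   59.84178669]), np.float64(1.558476441637474))
knob top [[ 544.4512998  -283.71532609  113.        ]] at lid centre?
notch [[ 491.6 -310.5   81. ]
 [ 488.5 -264.8   81. ]
 [ 512.  -296.2   81. ]
 [ 510.3 -277.2   81. ]]
notch dir -177.04141557142688 55.273182482885595
notch dir -176.92330795208022 34.12211049129911
basket rim (array([ 493.56113005, -117.3667739 ]), np.float64(2.6339560220652203)) (array([ 495.49075634, -116.13658716,   35.85817657]), np.float64(0.7707167286134577))
grip top [ 473.07014393 -154.52157633   96.        ] -118.87686868804725 42.43064759934867
pad corners [[ 378. -342.    3.]
 [ 409.  -25.    3.]
 [ 729.  -53.    3.]]
```

```bash
python3 - <<'E'
from h import *
R=down(93)
ctrl.gripper_to(60,40)
ctrl.move_pose((545,-284.3,180),R); 
ctrl.line_to((545,-284.3,109)); st()
ctrl.gripper_to(15,40); st()
ctrl.line_to((545,-284.3,170),vel=80); st(); shot("side","s1")
ctrl.line_to((635,-130,170),vel=200)
ctrl.line_to((635,-130,40.5),vel=100); st()
ctrl.gripper_to(60); 
ctrl.line_to((635,-130,170)); st()
shot("top","t1")
E
```

```text
t 7.0 tcp [ 545.5 -284.2  109.6] F [ 0.1  0.2 -1. ] grip 60.0 q [ -39.   24.   92.    0.   63. -132.]
t 7.4 tcp [ 545.7 -284.9  110.4] F [ 0.3 -0.3  6.2] grip 20.9 q [ -39.   24.   92.   -0.   63. -132.]
t 8.4 tcp [ 544.7 -284.   169.5] F [-0.2 -0.1 -1.9] grip 20.6 q [ -39.   20.   90.   -0.   70. -132.]
t 10.9 tcp [ 635.6 -130.2   41.2] F [-0.4  0.7 -1.1] grip 20.0 q [ -22.   34.   88.    0.   59. -115.]
t 12.4 tcp [ 634.2 -129.7  168.7] F [-0.8  0.4  0.1] grip 60.2 q [ -22.   24.   85.   -0.   71. -115.]
```

View pics/t1.png

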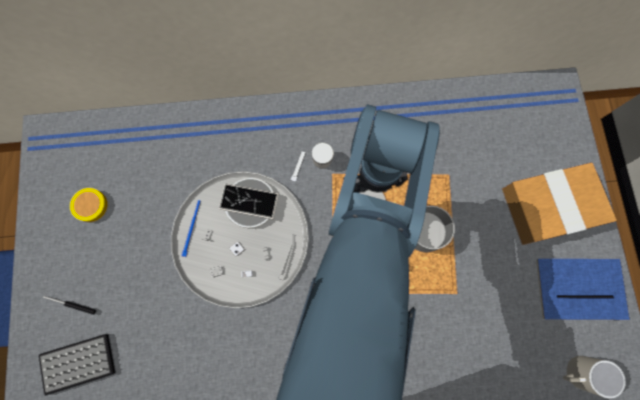

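View pics/s1.png

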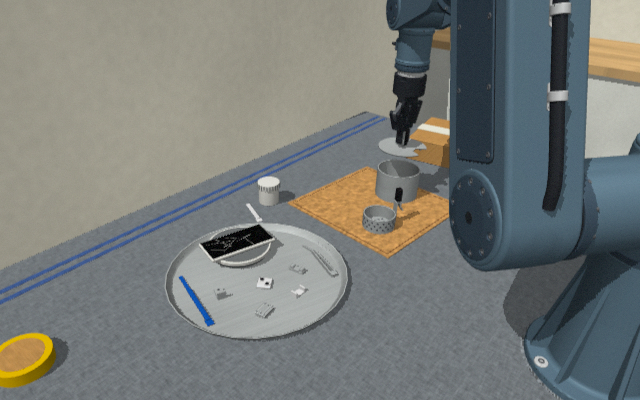

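The lid is off and laid at about (635,-130). I'll take closer looks at the pad and the tray.

```bash
python3 - <<'E'
from h import *
ctrl.move_pose((450,-180,290),down(90)); ctrl.pause(0.2); shot("wrist","w_pad2")
ctrl.move_pose((465,207,165),down(90)); ctrl.pause(0.2); shot("wrist","w_tray2"); st()
a,_=load("w_pad2"); b,_=load("w_tray2")
cv2.imwrite("pics/c_pad2.png",cv2.resize(a[140:320,190:430],None,fx=3.3,fy=3.3,interpolation=cv2.INTER_CUBIC))
cv2.imwrite("pics/c_tray2.png",cv2.resize(b[165:325,225:425],None,fx=4,fy=4,interpolation=cv2.INTER_CUBIC)[:600])
E
```

```text
t 15.3 tcp [465.5 206.3 165.3] F [-1.2  0.4  0.4] grip 60.0 q [ 11.   8. 106.  -0.  66. -79.]
```

View pics/c_pad2.png

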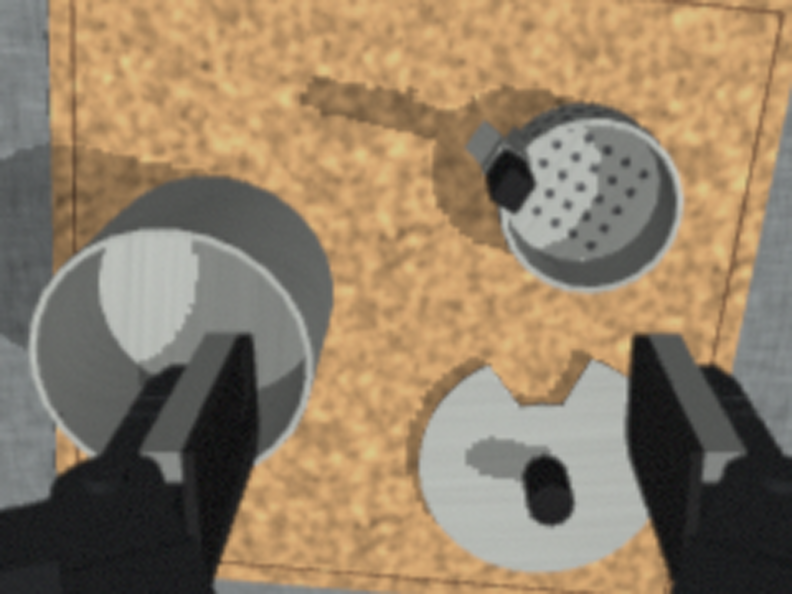

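View pics/c_tray2.png

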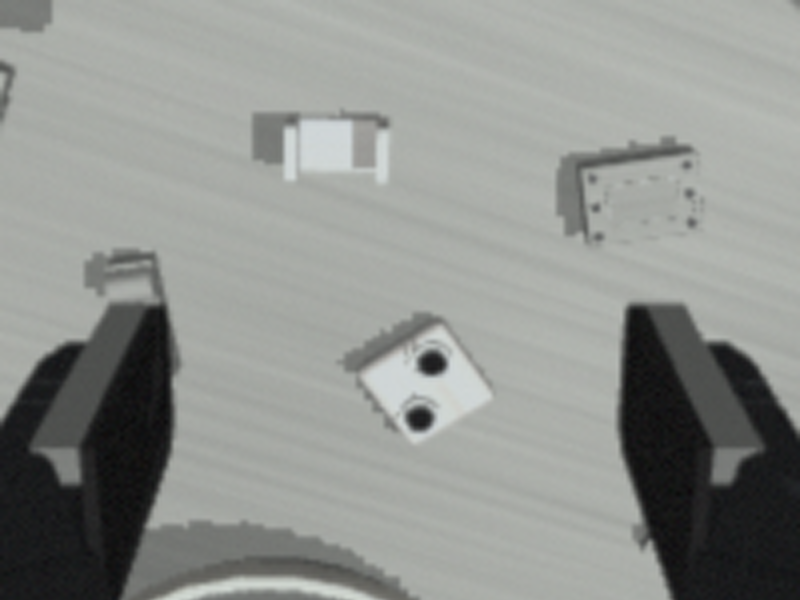

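```bash
python3 - <<'E'
from meas import *
g=lambda c,z:pts("w_tray2",c,z,4,225,165)
h=lambda c,z:pts("w_tray",c,z,4.4,235,165)
def box(n,P):
    P=P[:,:2]; print(n,"c",P.mean(0).round(1),"edges",[ (round(np.hypot(*(P[(i+1)%4]-P[i])),1),round(np.degrees(np.arctan2(*(P[(i+1)%4]-P[i])[::-1])),1)) for i in range(4)])
box("cradle",g([(291,122),(383,125),(382,183),(290,180)],14))
box("shield",g([(583,166),(694,150),(702,228),(590,243)],10))
box("bezel",g([(440,320),(493,394),(416,442),(360,375)],10))
box("hinge?",h([(100,225),(143,212),(166,318),(125,323)],9))
print("bracket flange top edge",h([(635,408),(690,447)],19).round(1),"holes",h([(641,457),(623,485)],7).round(1), "foot corner",h([(590,487)],7).round(1))
p=lambda c,z:pts("w_pad2",c,z,3.3,190,140)
B=p([(682,205),(595,292),(515,235),(640,125),(545,275),(655,270),(670,160)],38)
print("basket",circ(B,38),circ(B)); b=circ(B,38)[0]
G=p([(516,188)],96)[0]; print("grip",G, np.degrees(np.arctan2(*(G[:2]-b)[::-1])),np.hypot(*(G[:2]-b)))
Q=p([(32,340),(165,230),(312,370),(285,440),(95,447),(60,275),(240,258)],78)
print("pot",circ(Q,55),circ(Q))
L=p([(420,465),(480,368),(540,570),(450,530),(600,560),(595,360)],11);print("lid",circ(L,60),circ(L))
E
```

```text
cradle c [479.2 191.3] edges [(np.float64(22.8), np.float64(88.0)), (np.float64(15.2), np.float64(-1.2)), (np.float64(23.1), np.float64(-92.1)), (np.float64(15.2), np.float64(177.4))]
shield c [492.5 269.2] edges [(np.float64(28.2), np.float64(98.6)), (np.float64(21.4), np.float64(9.7)), (np.float64(29.0), np.float64(-81.8)), (np.float64(21.2), np.float64(-172.5))]
bezel c [545.7 214.5] edges [(np.float64(26.4), np.float64(33.5)), (np.float64(25.5), np.float64(-54.7)), (np.float64(25.5), np.float64(-143.6)), (np.float64(26.8), np.float64(127.2))]
hinge? c [527.2 138.9] edges [(np.float64(13.3), np.float64(107.4)), (np.float64(33.6), np.float64(8.3)), (np.float64(12.3), np.float64(-82.6)), (np.float64(31.3), np.float64(-170.3))]
bracket flange top edge [[566.8 285.7  19. ]
 [579.7 302.7  19. ]] holes [[590.1 291.    7. ]
 [599.9 286.    7. ]] foot corner [[600.6 275.8   7. ]]
basket (array([ 493.99549128, -116.25996424]), np.float64(2.9092641492971865)) (array([ 494.99691268, -115.27082688,   36.4377243 ]), np.float64(1.952457532312664))
grip [ 469.35927421 -153.81497757   96.        ] -123.26501161799266 44.91461028619714
pot (array([ 545.23967986, -283.39257864]), np.float64(4.455307439380562)) (array([ 544.45560054, -283.38445075,   53.04758303]), np.float64(1.988433352808869))
lid (array([ 633.44581723, -129.10759655]), np.float64(1.295640772103937)) (array([ 633.37543837, -128.86063342,   60.36545137]), np.float64(1.1776560018090692))
```

```bash
cat > pick.py <<'E'
from h import *
BK=np.array([494,-116.8]); BA=-31
def pick(x,y,a,opn=32,z=27,strength=40,close=5):
    ctrl.gripper_to(opn,strength)
    ctrl.move_pose((x,y,90),down(a))
    ctrl.line_to((x,y,z),vel=100); s=st()
    ctrl.gripper_to(close,strength); s=st()
    ctrl.line_to((x,y,110),vel=150); return st()
def drop(extra=14,z=54,BK=BK,BA=BA,off=(0,0)):
    w=sensors.read_state()["grip_width"]
    x,y=BK+np.array(off)
    ctrl.move_pose((x,y,130),down(BA)); 
    s=st()
    ctrl.line_to((x,y,z),vel=100); st()
    ctrl.gripper_to(w+extra); ctrl.pause(0.2)
    ctrl.line_to((x,y,130),vel=200)
def look(n,crop=(165,310,225,425),f=4,p=(470,207,185)):
    ctrl.gripper_to(85); ctrl.move_pose(p,down(90)); ctrl.pause(0.2); im,_=shot("wrist",n); st()
    r0,r1,c0,c1=crop; cv2.imwrite("pics/c_"+n+".png",cv2.resize(im[r0:r1,c0:c1],None,fx=f,fy=f,interpolation=cv2.INTER_CUBIC))
E
python3 - <<'E'
from pick import *
for p,a in [((479,191,90),-2),((494,-117,130),-31),((494,-117,130),149)]: print(ctrl.ik(p,down(a)))
pick(479.2,191.3,-2)
s=st()
E
```

```text
[ 8.53439100e+00  1.51893121e+01  1.07435009e+02 -2.54444375e-14
  5.73756789e+01  1.05343910e+01]
[-2.67418671e+01  1.05079376e+01  1.07535807e+02 -2.54444375e-14
  6.19562555e+01  4.25813295e+00]
[-2.67418671e+01  1.05079376e+01  1.07535807e+02 -2.54444375e-14
  6.19562555e+01 -1.75741867e+02]
t 17.9 tcp [479.6 191.4  27.3] F [ 0.2 -0.   0.3] grip 31.8 q [  9.  22. 108.  -0.  50.  11.]
t 18.3 tcp [480.3 191.6  28.4] F [-0.   0.5  5.4] grip 8.7 q [  9.  22. 108.   0.  50.  11.]
t 19.0 tcp [478.7 191.2 109.5] F [-0.5 -0.5 -0.1] grip 8.2 q [  9.  13. 107.  -0.  60.  11.]
t 19.0 tcp [478.7 191.2 109.5] F [-0.5 -0.5 -0.1] grip 8.2 q [  9.  13. 107.  -0.  60.  11.]
```

```bash
python3 - <<'E'
from h import *
im,_=shot("wrist","w3"); st(); im2,_=shot("side","s3")
v=np.vstack([cv2.resize(im[150:400,200:440],None,fx=2.2,fy=2.2)])
cv2.imwrite("pics/c_w3.png",v)
cv2.imwrite("pics/c_s3.png",cv2.resize(im2[200:350,150:360],None,fx=3.5,fy=3.5))
E
```

```text
t 19.0 tcp [478.3 191.1 108.9] F [-0.6  0.3  0.1] grip 8.3 q [  9.  13. 107.  -0.  60.  11.]
```

View pics/c_w3.png

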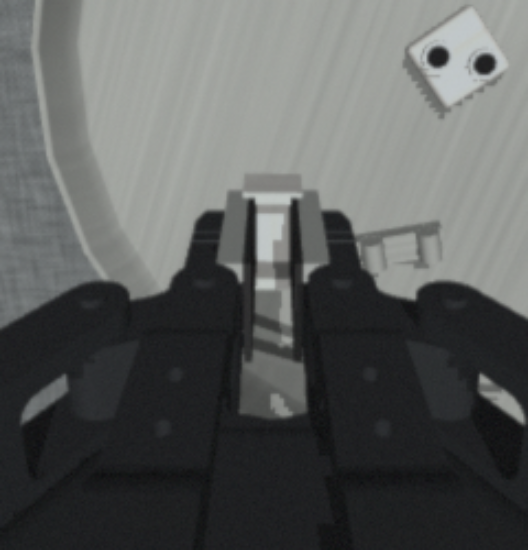

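View pics/c_s3.png

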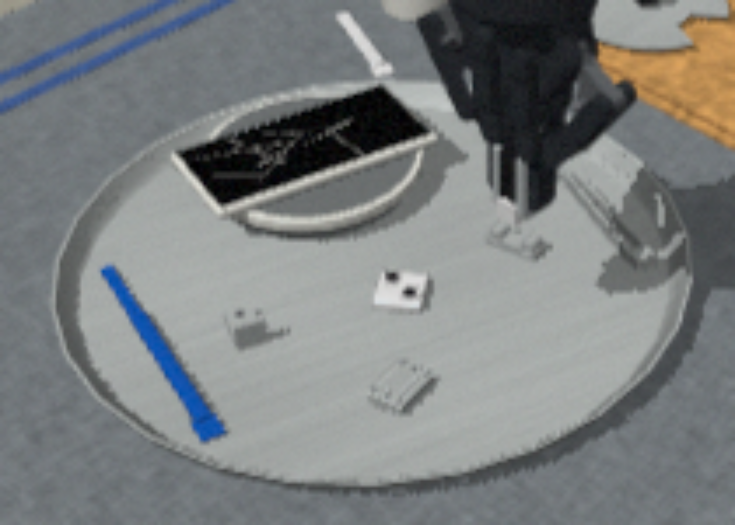

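The cradle is held between the pads (bright block at (270,235) in the crop) and is gone from the tray. I'll drop it in the basket and then look again.

```bash
python3 - <<'E'
from pick import *
drop(); 
im,_=shot("wrist","w4"); cv2.imwrite("pics/c_w4.png",im)
look("w5")
E
```

```text
t 20.2 tcp [ 493.8 -115.8  129.6] F [-0.2 -0.4 -0.5] grip 8.6 q [-27.  11. 108.   0.  62.   4.]
t 21.1 tcp [ 494.5 -116.9   54.5] F [ 0.1 -0.4 -0.6] grip 8.6 q [-27.  18. 109.   0.  53.   4.]
t 24.4 tcp [470.3 206.3 184.8] F [ 1.1 -0.2 -0.8] grip 85.0 q [ 10.   7. 105.  -0.  69. -79.]
```

View pics/c_w4.png

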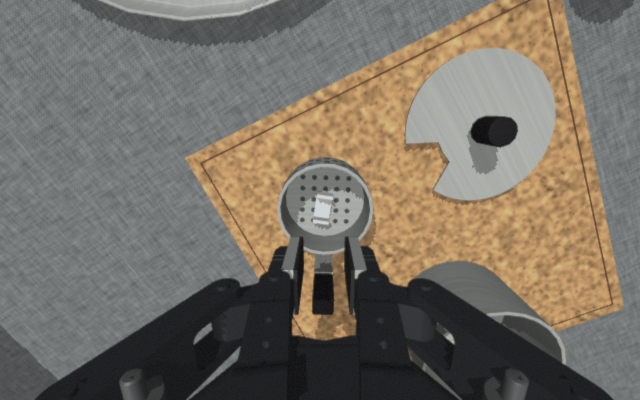

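View pics/c_w5.png

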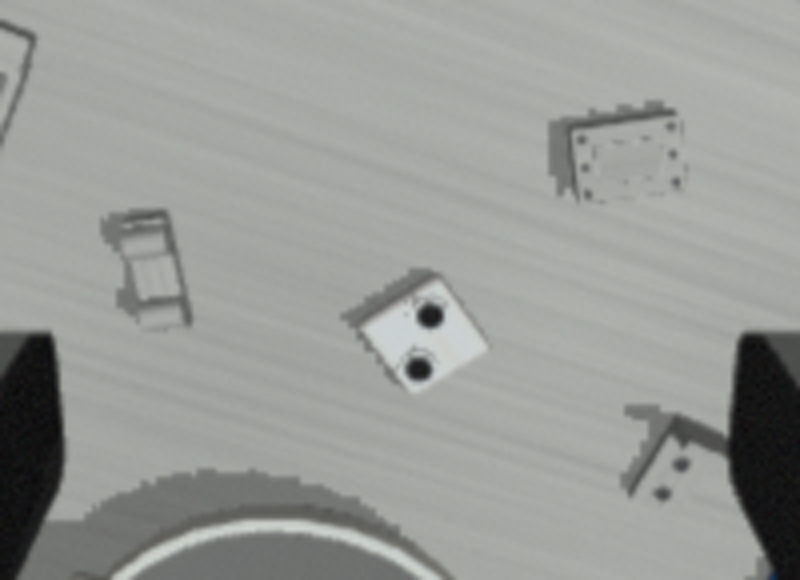

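The cradle lies in the basket near its middle. The other four parts are where they were: hinge (150,270), bezel (425,330), shield (628,158) and bracket (670,460) in the crop.

```bash
python3 - <<'E'
from meas import *
from pick import pick,drop,look
g=lambda c,z:pts("w5",c,z,4,225,165)
def box(n,P):
    P=P[:,:2]; print(n,"c",P.mean(0).round(1),"edges",[ (round(np.hypot(*(P[(i+1)%4]-P[i])),1),round(np.degrees(np.arctan2(*(P[(i+1)%4]-P[i])[::-1])),1)) for i in range(4)])
box("shield",g([(572,127),(676,112),(684,188),(578,202)],10))
box("bezel",g([(438,275),(489,347),(412,393),(360,327)],10))
box("hinge boss tops",g([(120,222),(165,214),(186,318),(140,322)],12))
print("bracket flange top",g([(675,416),(728,448)],19).round(1),"holes",g([(681,465),(662,494)],7).round(1),"corner",g([(630,494)],5))
pick(492.5,269.3,9,opn=40,z=27)
drop(off=(0,0)); look("w6")
E
```

```text
shield c [492.6 268.9] edges [(np.float64(28.0), np.float64(98.5)), (np.float64(21.9), np.float64(9.6)), (np.float64(29.1), np.float64(-82.1)), (np.float64(21.6), np.float64(-173.2))]
bezel c [545.9 214.2] edges [(np.float64(26.8), np.float64(33.5)), (np.float64(26.4), np.float64(-56.3)), (np.float64(25.7), np.float64(-144.8)), (np.float64(27.2), np.float64(125.9))]
hinge boss tops c [524.4 138.5] edges [(np.float64(12.7), np.float64(100.5)), (np.float64(31.5), np.float64(7.3)), (np.float64(13.1), np.float64(-84.7)), (np.float64(30.3), np.float64(-173.4))]
bracket flange top [[566.4 284.7  19. ]
 [576.7 300.5  19. ]] holes [[590.  290.9   7. ]
 [599.9 285.9   7. ]] corner [[601.28233787 276.73274476   5.        ]]
t 27.1 tcp [492.9 269.4  27.4] F [0.6 0.9 0.1] grip 40.0 q [ 17.  26. 101.  -0.  52.   8.]
t 27.4 tcp [493.4 269.6  28.1] F [ 0.1 -0.1  4.7] grip 20.4 q [ 17.  26. 101.   0.  52.   8.]
t 28.1 tcp [491.8 269.1 109.2] F [-1.4 -0.1  0.1] grip 20.0 q [ 17.  18. 100.  -0.  61.   8.]
t 29.5 tcp [ 494.  -115.9  129.7] F [0.2 0.6 0.4] grip 20.1 q [-27.  11. 108.   0.  62.   4.]
t 30.4 tcp [ 494.5 -116.9   54.5] F [-0.2  0.1  0.2] grip 19.9 q [-27.  18. 109.  -0.  53.   4.]
t 33.6 tcp [470.3 206.3 184.8] F [-0.8 -0.1 -0.4] grip 84.8 q [ 10.   7. 105.  -0.  69. -79.]
```

View pics/c_w6.png

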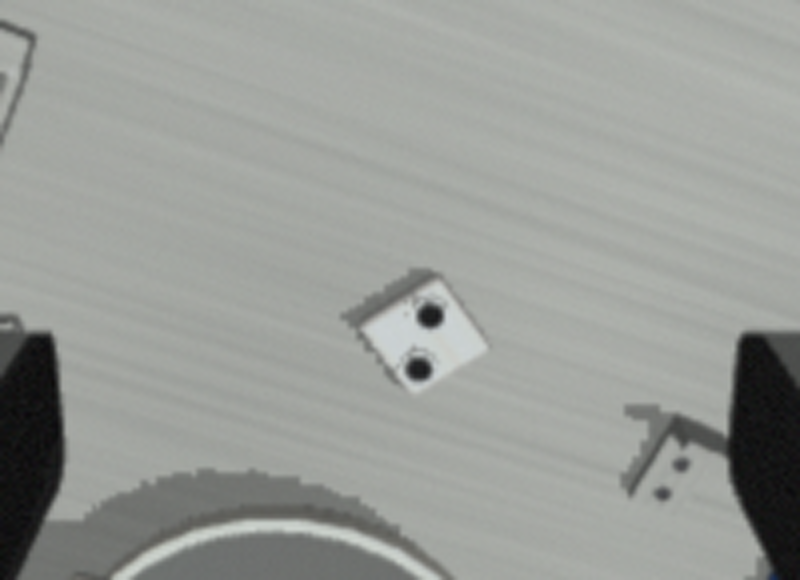

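The shield was picked. The hinge has been knocked aside and now shows only at the left edge, (10,325) in the crop. I'll take the bezel next and look again with the view shifted to the tray's -y side.

```bash
python3 - <<'E'
from pick import *
pick(545.9,214.2,34,opn=40,z=27)
drop(); im,_=shot("wrist","w7b")
look("w7",p=(470,150,220),crop=(150,330,220,430),f=3.3)
cv2.imwrite("pics/c_w7b.png",im[120:320,200:460].repeat(3,0).repeat(3,1))
E
```

```text
t 35.8 tcp [546.3 214.3  27.4] F [-0.1 -0.3  0.1] grip 40.1 q [ 10.  29.  98.  -0.  54. -24.]
t 36.0 tcp [546.9 214.4  28.1] F [ 0.1 -0.1  4.9] grip 25.9 q [ 10.  29.  98.   0.  54. -24.]
t 36.7 tcp [545.2 214.1 109.2] F [-0.1  0.3  0.5] grip 25.9 q [ 10.  21.  97.  -0.  62. -24.]
t 38.0 tcp [ 494.1 -116.   129.7] F [ 0.7  0.6 -0.2] grip 26.2 q [-27.  11. 108.   0.  62.   4.]
t 38.9 tcp [ 494.5 -116.9   54.5] F [-0.2 -0.2  0.6] grip 26.4 q [-27.  18. 109.   0.  53.   4.]
t 42.2 tcp [470.1 149.5 219.8] F [-0.  -0.6  0. ] grip 85.3 q [  4.   2. 106.  -0.  73. -86.]
```

View pics/w7.png

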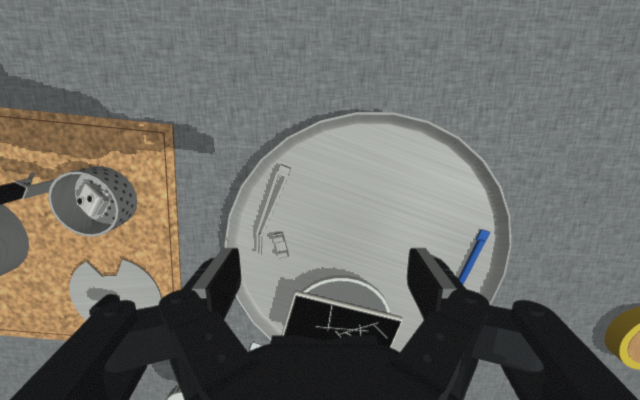

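View pics/c_w7b.png

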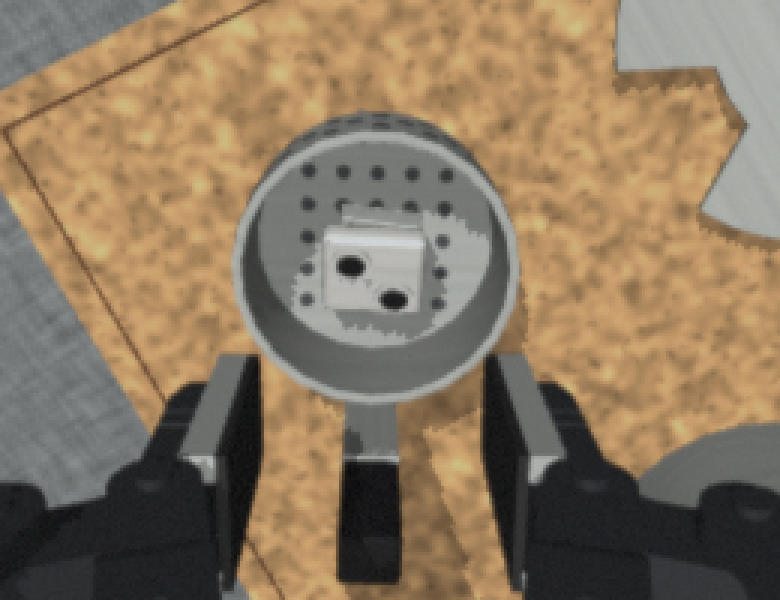

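The basket now holds the cradle, shield and bezel stacked near its middle. The hinge is at (278,243) in w7, close beside the tweezers.

```bash
python3 - <<'E'
from h import *
im,_=load("w7"); cv2.imwrite("pics/c_w7.png",cv2.resize(im[155:275,220:320],None,fx=5,fy=5,interpolation=cv2.INTER_CUBIC))
E
```

```text
(no output)
```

View pics/c_w7.png

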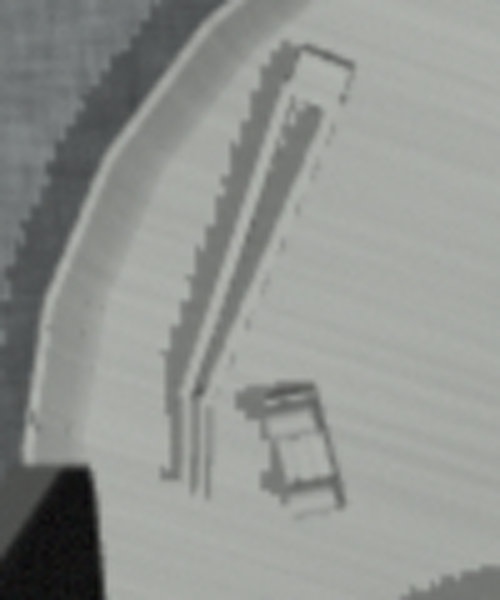

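```bash
python3 - <<'E'
from meas import *
g=lambda c,z:pts("w7",c,z,5,220,155)
def box(n,P):
    P=P[:,:2]; print(n,"c",P.mean(0).round(1),"edges",[ (round(np.hypot(*(P[(i+1)%4]-P[i])),1),round(np.degrees(np.arctan2(*(P[(i+1)%4]-P[i])[::-1])),1)) for i in range(4)])
box("hinge@9",g([(265,394),(315,383),(344,507),(294,518)],9))
# bottom edge line, right side at floor?
print(g([(210,495),(192,495),(200,395)],8).round(1))
T=pts("w_tray",[(90,565),(245,502),(410,565),(160,522),(330,520)],23,4.4,235,165); print("turntable",circ(T,68),circ(T))
E
```

```text
hinge@9 c [558.3  94.4] edges [(np.float64(13.0), np.float64(103.2)), (np.float64(35.1), np.float64(9.8)), (np.float64(13.4), np.float64(-76.5)), (np.float64(35.2), np.float64(-170.8))]
[[571.1  69.3   8. ]
 [571.1  64.6   8. ]
 [543.2  68.6   8. ]]
turntable (array([664.72273846, 171.27991447]), np.float64(1.12779420640544)) (array([662.31952739, 171.28077563,  65.92110076]), np.float64(0.803604395357226))
```

```bash
python3 - <<'E'
from meas import *
from pick import pick,drop,look
_,c=load("w7"); print("phone corner",onz(c,297,293,31))
pick(558.5,94.4,9.7,opn=48,z=27,close=20)
im,_=shot("wrist","w8a")
o=8*np.array([np.cos(np.radians(59)),np.sin(np.radians(59))])
drop(extra=12,z=63,off=o); im2,_=shot("wrist","w8b")
look("w8",p=(480,245,200),crop=(150,330,220,430),f=3.3)
v=np.hstack([im[100:400,150:490],im2[100:400,150:490]]); cv2.imwrite("pics/c_w8ab.png",v)
E
```

```text
phone corner [613.9550954  115.73937856  31.        ]
t 44.6 tcp [558.9  94.4  27.4] F [1.6 0.6 0.3] grip 47.7 q [ -2.  27. 101.  -0.  53. -12.]
t 44.9 tcp [559.4  94.4  28.2] F [-1.3 -0.3  6.8] grip 31.1 q [ -2.  27. 101.   0.  53. -12.]
t 45.6 tcp [557.9  94.4 109.3] F [ 0.4  0.3 -0.6] grip 30.9 q [ -2.  19. 100.   0.  61. -12.]
t 46.5 tcp [ 498.1 -109.2  129.5] F [0.6 0.7 0.4] grip 30.8 q [-26.  11. 107.   0.  62.   5.]
t 47.3 tcp [ 498.6 -109.9   63.3] F [ 0.6 -0.3  0.3] grip 31.1 q [-26.  17. 109.   0.  54.   5.]
t 50.4 tcp [480.3 244.2 199.8] F [-0.2 -0.3 -0.5] grip 84.9 q [ 14.   9. 100.  -0.  71. -76.]
```

View pics/c_w8ab.png

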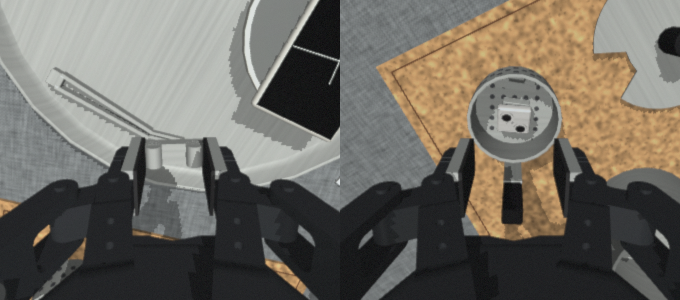

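View pics/c_w8.png

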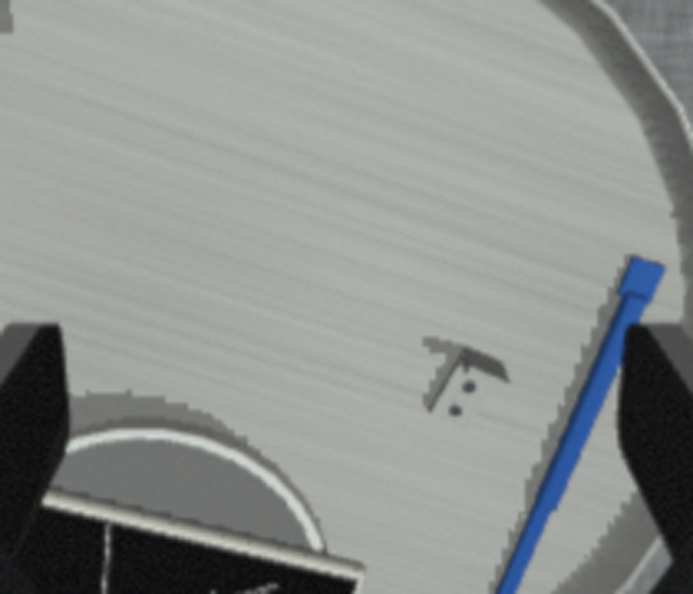

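The hinge was held across its length and released over the basket. The bracket is unchanged at (470,385) in the crop: flange at its top, two holes down the foot. I'll measure it now.

```bash
python3 - <<'E'
from meas import *
g=lambda c,z:pts("w8",c,z,3.3,220,150)
F=g([(464,350),(510,379)],19);H=g([(470,387),(456,411)],7)
print("flange top",F.round(1),"holes",H.round(1))
d=(F[1]-F[0])[:2];print("flange dir",np.degrees(np.arctan2(d[1],d[0])),np.hypot(*d)); d=(H[0]-H[1])[:2]; print("hole dir",np.degrees(np.arctan2(d[1],d[0])),np.hypot(*d))
print("foot corner left-bottom",g([(430,410)],5),"flange left bottom",g([(467,372)],7), "spudger edge",g([(535,500),(600,330)],9).round(1))
im,_=load("w8"); cv2.imwrite("pics/c_w8z.png",cv2.resize(im[240:300,330:400],None,fx=9,fy=9,interpolation=cv2.INTER_CUBIC))
im,_=load("w8b"); cv2.imwrite("pics/c_w8bz.png",cv2.resize(im[150:280,250:400],None,fx=5,fy=5,interpolation=cv2.INTER_CUBIC))
E
```

```text
flange top [[568.1 286.8  19. ]
 [579.7 303.6  19. ]] holes [[589.9 291.2   7. ]
 [600.  286.3   7. ]]
flange dir 55.55110135759476 20.480990704926427
hole dir 154.25266896465078 11.289427364611647
foot corner left-bottom [[600.82471464 276.71069793   5.        ]] flange left bottom [[583.5979944  289.87381545   7.        ]] spudger edge [[637.9 317.8   9. ]
 [565.4 337.4   9. ]]
```

View pics/c_w8z.png

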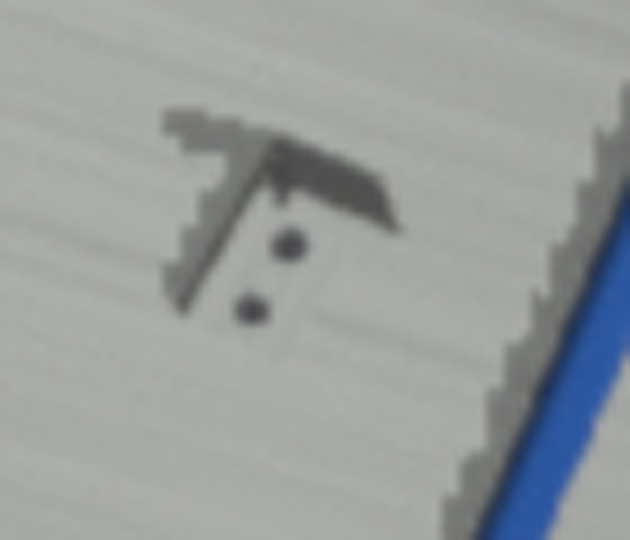

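View pics/c_w8bz.png

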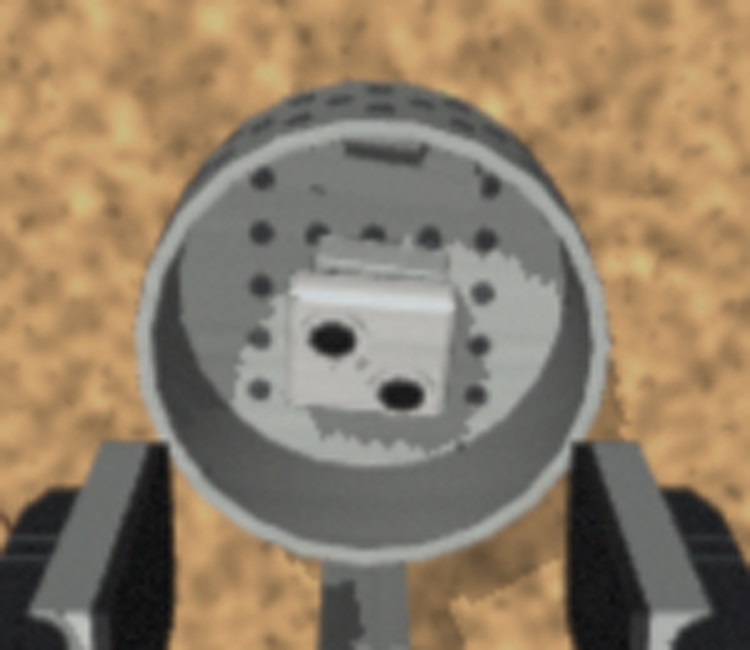

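```bash
python3 - <<'E'
from meas import *
g=lambda c,z:pts("w8",c,z,9,330,240)
a=g([(268,140),(380,180)],3);b=g([(288,196),(400,232)],19);h=g([(289,246),(251,311)],7);s=g([(180,312),(262,165)],3)
for n,P in (("bottom",a),("top",b),("holes",h),("side",s)):
    d=(P[1]-P[0])[:2]; print(n,P[:,:2].round(1).tolist(),"mid",P[:,:2].mean(0).round(1),"ang",np.degrees(np.arctan2(d[1],d[0])).round(1),"len",np.hypot(*d).round(1))
E
```

```text
bottom [[575.8, 287.8], [582.0, 303.5]] mid [578.9 295.6] ang 68.5 len 16.8
top [[575.5, 288.5], [580.8, 303.5]] mid [578.1 296. ] ang 70.4 len 15.8
holes [[589.8, 290.7], [599.9, 285.8]] mid [594.9 288.3] ang -25.8 len 11.2
side [[602.5, 276.4], [579.6, 287.1]] mid [591.1 281.8] ang 154.9 len 25.3
```

```bash
python3 - <<'E'
from pick import *
pick(587,291.9,65,opn=27,z=27,close=8)
im,_=shot("wrist","w9a")
drop(extra=12,z=63,off=8*np.array([-.857,.515])); im2,_=shot("wrist","w9b")
look("w9",p=(450,-180,290))
cv2.imwrite("pics/c_w9ab.png",np.hstack([im[100:400,150:490],cv2.resize(im2[150:280,250:400],None,fx=2.3,fy=2.3307)[:300]]))
E
```

```text
t 52.5 tcp [586.8 291.8  26.4] F [ 0.2 -1.4 -0.1] grip 27.1 q [ 16.  36.  87.   0.  58. -49.]
t 52.8 tcp [587.2 292.   27.2] F [ 0.4 -0.4  0. ] grip 14.4 q [ 16.  36.  87.  -0.  58. -49.]
t 53.5 tcp [586.5 291.7 109.3] F [-0.7 -0.5 -0.2] grip 14.2 q [ 16.  29.  86.  -0.  66. -49.]
t 55.0 tcp [ 487.5 -112.2  129.9] F [-0.7  0.4 -0.2] grip 14.4 q [-27.  10. 109.   0.  62.   4.]
t 55.9 tcp [ 487.6 -112.8   63.4] F [ 1.  -0.1 -0.3] grip 14.6 q [-27.  16. 110.   0.  54.   4.]
t 59.7 tcp [ 450.  -179.9  289.8] F [-0.1  0.3 -0. ] grip 85.2 q [ -36.   -3.  102.   -0.   81. -126.]
```

View pics/c_w9ab.png

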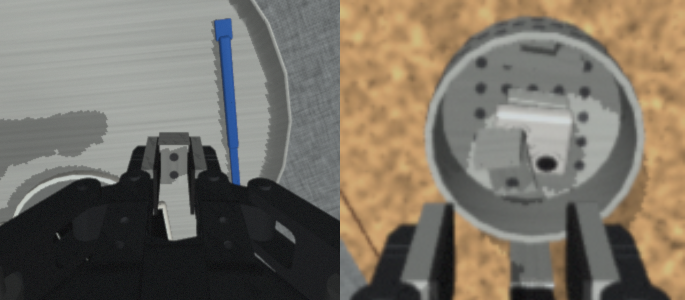

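View pics/w9.png

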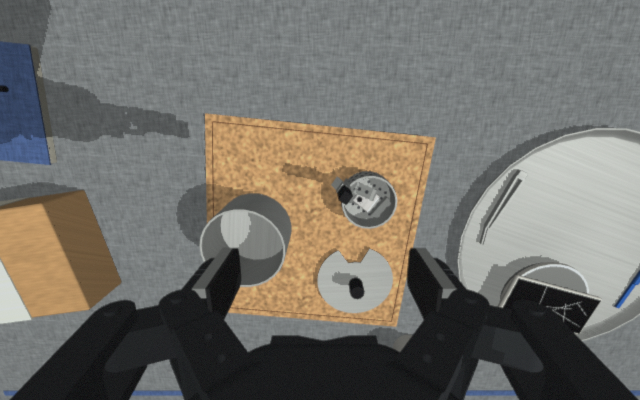

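The bracket is in the basket. I'll confirm that the tray is empty and that the hinge really is in the cup.

```bash
python3 - <<'E'
from h import *
im,_=shot("top","t10"); 
ctrl.move_pose((450,-175,150),down(90)); ctrl.pause(.2); w,_=shot("wrist","w10")
cv2.imwrite("pics/c_t10.png",np.vstack([cv2.resize(im[160:320,160:320],None,fx=3.6,fy=3.6,interpolation=cv2.INTER_CUBIC)]))
E
```

```text
(no output)
```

View pics/c_t10.png

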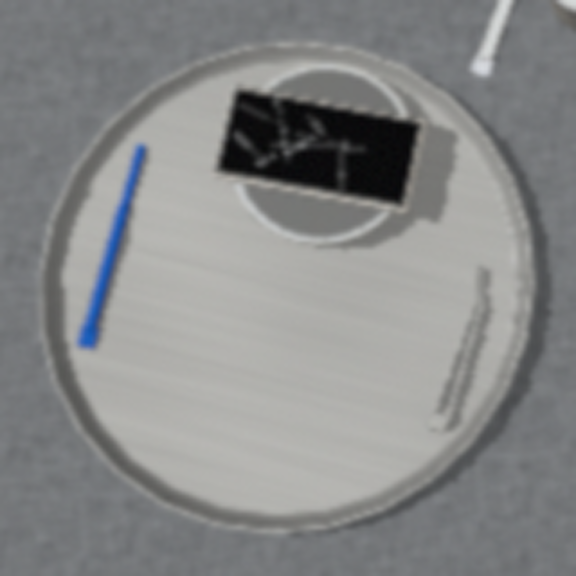

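View pics/w10.png

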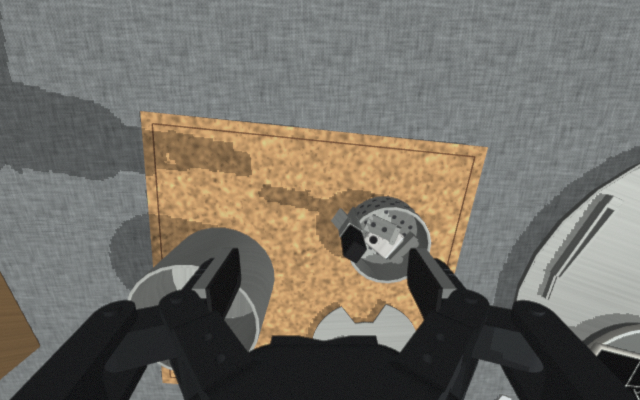

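The tray is empty and the parts are in the cup. Now I'll measure the grip and basket precisely.

```bash
python3 - <<'E'
from h import *
w,_=load("w10");b,_=load("w9b");
print(b.shape)
A=cv2.resize(w[190:290,320:440],None,fx=4.5,fy=4.5,interpolation=cv2.INTER_CUBIC);cv2.imwrite("pics/c_w10.png",A)
B=cv2.resize(b[140:330,230:430],None,fx=3,fy=3,interpolation=cv2.INTER_CUBIC);cv2.imwrite("pics/c_w9bb.png",B)
E
```

```text
(400, 640, 3)
```

View pics/c_w10.png

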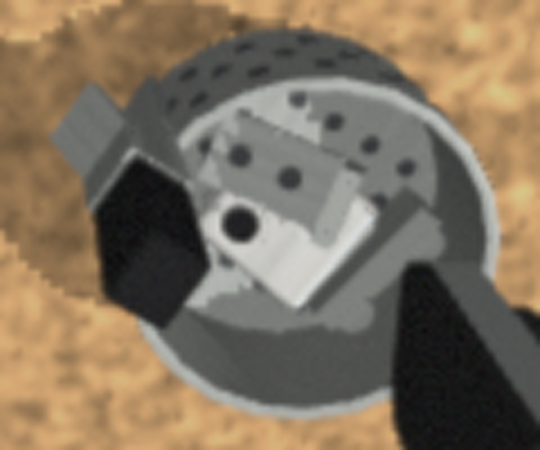

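View pics/c_w9bb.png

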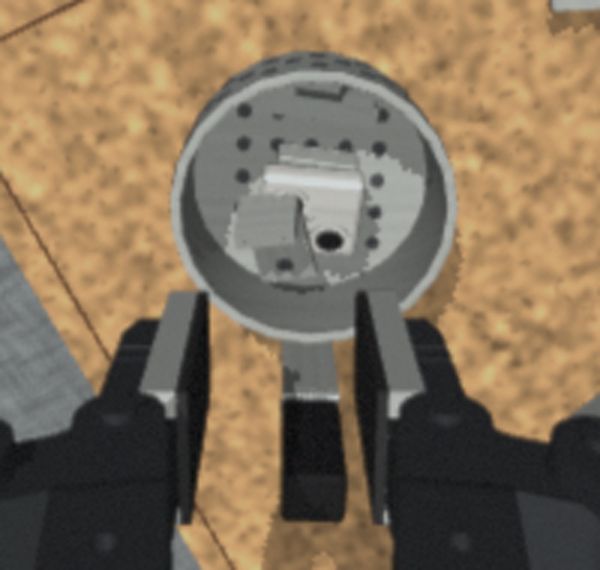

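```bash
python3 - <<'E'
from meas import *
def box(n,P):
    P=P[:,:2]; print(n,"c",P.mean(0).round(1),"edges",[ (round(np.hypot(*(P[(i+1)%4]-P[i])),1),round(np.degrees(np.arctan2(*(P[(i+1)%4]-P[i])[::-1])),1)) for i in range(4)])
box("grip w10",pts("w10",[(147,235),(210,265),(165,328),(103,290)],96,4.5,320,190))
box("grip w9b",pts("w9b",[(285,473),(345,473),(342,520),(284,519)],96,3,230,140))
for f,P in (("w10",pts("w10",[(498,245),(300,416),(200,380),(335,80),(440,130),(240,100)],38,4.5,320,190)),("w9b",pts("w9b",[(175,205),(453,205),(312,70),(310,340),(220,310),(410,300)],38,3,230,140))): print(f,circ(P,38),circ(P))
E
```

```text
grip w10 c [ 470.2 -155.2] edges [(np.float64(10.9), np.float64(62.8)), (np.float64(12.5), np.float64(-31.1)), (np.float64(11.7), np.float64(-123.9)), (np.float64(11.3), np.float64(145.0))]
grip w9b c [ 470.8 -154.4] edges [(np.float64(12.7), np.float64(-31.1)), (np.float64(11.8), np.float64(-122.9)), (np.float64(12.5), np.float64(147.7)), (np.float64(11.5), np.float64(58.0))]
w10 (array([ 495.05749873, -117.56845674]), np.float64(2.6836685256846593)) (array([ 494.79424658, -117.15496315,   36.52758412]), np.float64(1.2096684472683918))
w9b (array([ 494.84454641, -117.05565622]), np.float64(1.8533299604004085)) (array([ 494.62636833, -117.43556019,   37.03042443]), np.float64(0.853907067306281))
```

```bash
python3 - <<'E'
from h import *
print(ctrl.ik((545,-225,210),down(3)))
ctrl.move_pose((545,-225,210),down(3)); ctrl.pause(.2); w,_=shot("wrist","w11"); st()
cv2.imwrite("pics/c_w11.png",cv2.resize(w[130:330,220:440],None,fx=3,fy=3,interpolation=cv2.INTER_CUBIC))
E
```

```text
[-3.39576815e+01  1.45331633e+01  9.22816620e+01 -2.54444375e-14
  7.31851747e+01 -3.69576815e+01]
t 62.2 tcp [ 544.8 -224.9  209.9] F [-0.2  0.5 -0.7] grip 84.9 q [-34.  15.  92.  -0.  73. -37.]
```

View pics/c_w11.png

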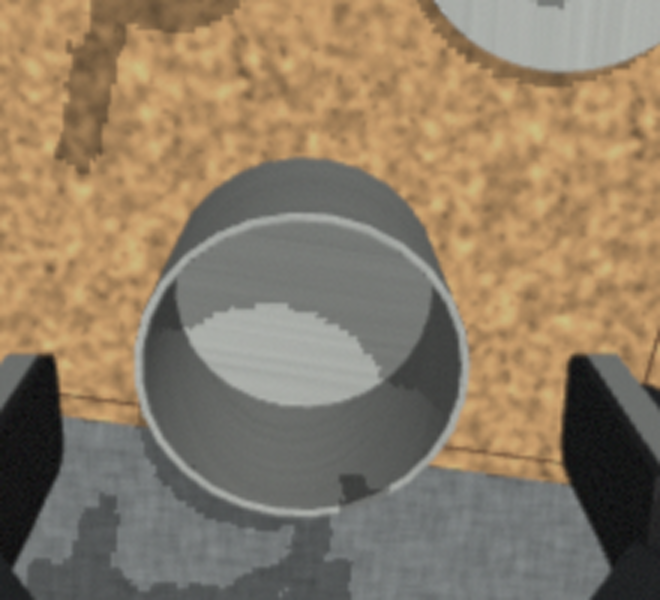

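The rim is fully visible here: left (137,355), right (467,355), top (303,213), bottom (303,515). I'll fit it, then pick up the basket.

```bash
python3 - <<'E'
from meas import *
P=pts("w11",[(137,355),(467,360),(303,213),(303,516),(180,462),(425,462),(175,278),(425,268),(240,225),(370,227)],78,3,220,130)
print("pot",circ(P,55),circ(P))
gx,gy=470.5,-154.8
ctrl.gripper_to(32,60)
ctrl.move_pose((gx,gy,150),down(57.5))
ctrl.line_to((gx,gy,90),vel=80); st()
ctrl.gripper_to(5,60); st()
ctrl.line_to((gx,gy,110),vel=50); st()
im,_=shot("side","s12")
cv2.imwrite("pics/c_s12.png",cv2.resize(im[120:260,320:480],None,fx=4.5,fy=4.5,interpolation=cv2.INTER_CUBIC)[:600])
E
```

```text
pot (array([ 545.4182428 , -284.71239358]), np.float64(2.561455900594119)) (array([ 545.38821577, -284.19562014,   53.71493562]), np.float64(1.6092855217868873))
t 64.6 tcp [ 470.9 -155.    90.4] F [-0.6 -0.4  0.3] grip 32.0 q [-32.  13. 110.   0.  57. -89.]
t 64.9 tcp [ 471.  -155.1   90.7] F [-0.2  0.4  2.6] grip 11.1 q [-32.  13. 110.  -0.  57. -89.]
t 65.4 tcp [ 470.6 -154.8  110.2] F [-0.  -0.1 -2.2] grip 10.8 q [-32.  11. 110.  -0.  59. -89.]
```

View pics/c_s12.png

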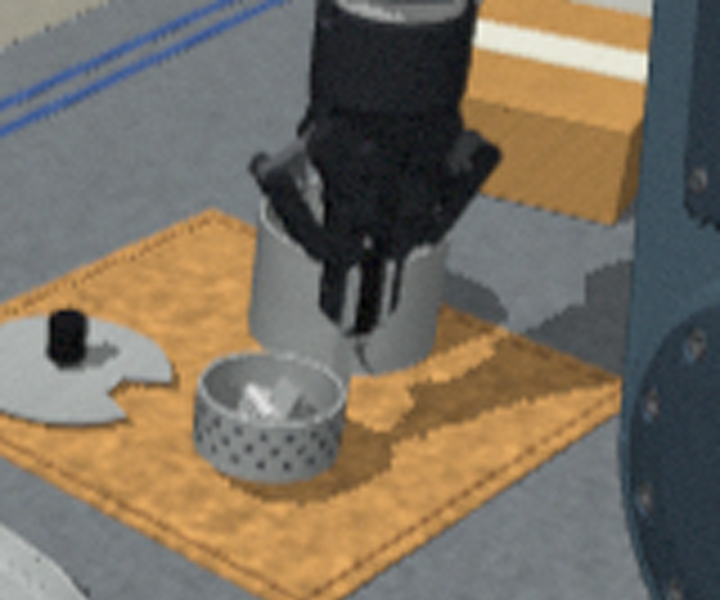

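The basket is lifted and level, with the parts inside. I'll carry it to a point above the pot.

```bash
python3 - <<'E'
from meas import *
gx,gy=sensors.read_state()["tcp_pos"][:2]
ctrl.line_to((gx,gy,195),vel=120)
tx,ty=492.0,-287.2
ctrl.line_to((tx,ty,195),attitude=down(3),vel=100); st()
ctrl.pause(.3)
im,_=shot("wrist","w13"); im2,_=shot("side","s13")
cv2.imwrite("pics/c_s13.png",cv2.resize(im2[80:220,320:480],None,fx=4.2,fy=4.2,interpolation=cv2.INTER_CUBIC))
E
```

```text
t 67.8 tcp [ 491.9 -286.8  194.8] F [-0.6 -0.2 -2. ] grip 11.1 q [-42.  13.  96.   0.  71. -45.]
```

View pics/w13.png

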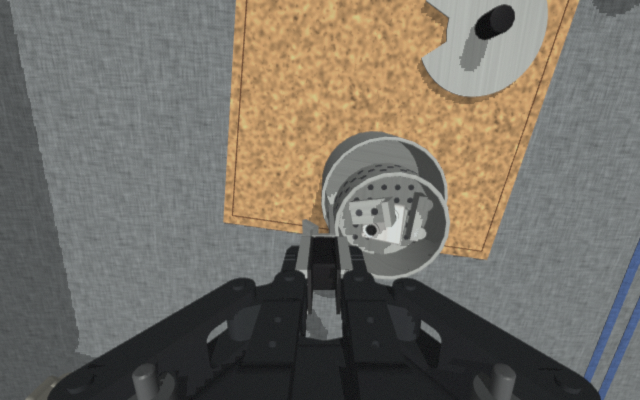

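View pics/c_s13.png

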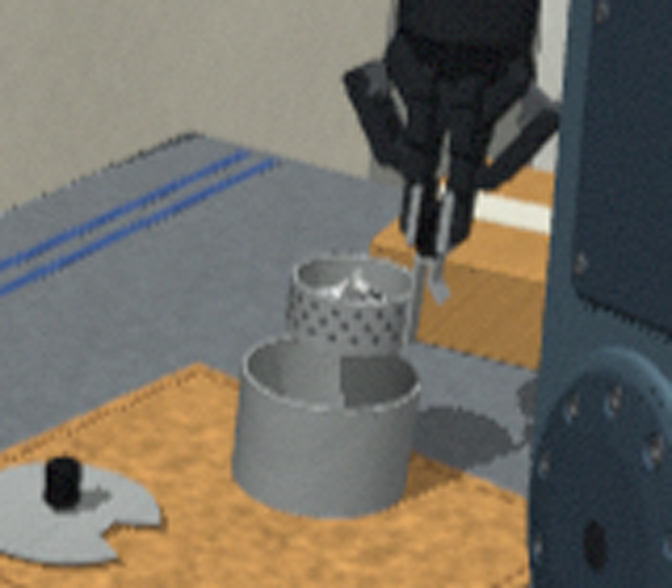

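```bash
python3 - <<'E'
from meas import *
im,_=load("w13"); cv2.imwrite("pics/c_w13.png",cv2.resize(im[125:290,300:470],None,fx=3.6,fy=3.6,interpolation=cv2.INTER_CUBIC))
E
```

```text
(no output)
```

View pics/c_w13.png

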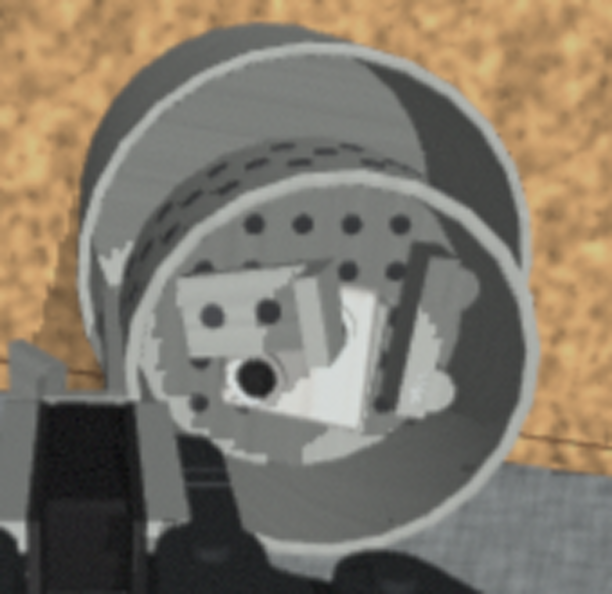

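```bash
python3 - <<'E'
from meas import *
f=lambda c,z:pts("w13",c,z,3.6,300,125)
B=f([(130,360),(330,172),(536,355),(310,552),(440,200),(480,500),(180,240)],142)
print("basket",circ(B,38),circ(B))
P=f([(82,270),(130,140),(310,45),(420,80),(505,160),(528,255)],78); print("pot",circ(P,55),circ(P))
s=f([(20,365),(20,342),(60,372)],110);print(s)
E
```

```text
basket (array([ 537.18486886, -284.68221741]), np.float64(1.5242239761704255)) (array([ 537.25180312, -284.522407  ,   37.52534611]), np.float64(1.5629171970335207))
pot (array([ 545.02810646, -286.50430712]), np.float64(1.41843426787878)) (array([ 544.91445624, -284.80008982,   53.69097524]), np.float64(1.1075669308432623))
[[ 478.79230969 -298.52383992  110.        ]
 [ 478.61232378 -293.24251233  110.        ]
 [ 487.45758044 -299.69589441  110.        ]]
```

```bash
python3 - <<'E'
from h import *
tx,ty=491.3,-287.8
ctrl.line_to((tx,ty,150),vel=100); st()
for z in (138,130,124,118,113,110,108):
    ctrl.line_to((tx,ty,z),vel=60); s=st()
    if np.linalg.norm(s["contact_force"]-[0,0,-2])>8: print("stop"); break
im2,_=shot("side","s14")
cv2.imwrite("pics/c_s14.png",cv2.resize(im2[80:220,320:480],None,fx=4.2,fy=4.2,interpolation=cv2.INTER_CUBIC))
shot("wrist","w14")
E
```

```text
t 68.8 tcp [ 491.3 -287.9  150. ] F [ 0.9 -0.7 -1.1] grip 10.6 q [-42.  16.  98.  -0.  66. -45.]
t 69.2 tcp [ 491.  -287.5  137.5] F [ 0.3  0.7 -1.9] grip 10.9 q [-42.  17.  98.  -0.  65. -45.]
t 69.5 tcp [ 490.9 -287.5  129.4] F [-0.1  0.2 -1.8] grip 11.0 q [-42.  18.  99.  -0.  64. -45.]
t 69.7 tcp [ 491.  -287.5  123.5] F [ 0.2  0.6 -1.9] grip 11.0 q [-42.  18.  99.   0.  63. -45.]
t 70.0 tcp [ 491.  -287.5  117.5] F [ 0.1  0.7 -2.5] grip 11.0 q [-42.  19.  99.  -0.  62. -45.]
t 70.2 tcp [ 491.1 -287.6  112.6] F [-0.8 -0.3 -2.2] grip 10.7 q [-42.  19.  99.  -0.  62. -45.]
t 70.5 tcp [ 491.2 -287.7  109.8] F [ 0.3 -0.3 -2.4] grip 10.7 q [-42.  19.  99.   0.  62. -45.]
t 70.7 tcp [ 491.2 -287.7  107.9] F [ 0.6  0.5 -2.3] grip 10.7 q [-42.  20.  99.   0.  61. -45.]
```

View pics/c_s14.png

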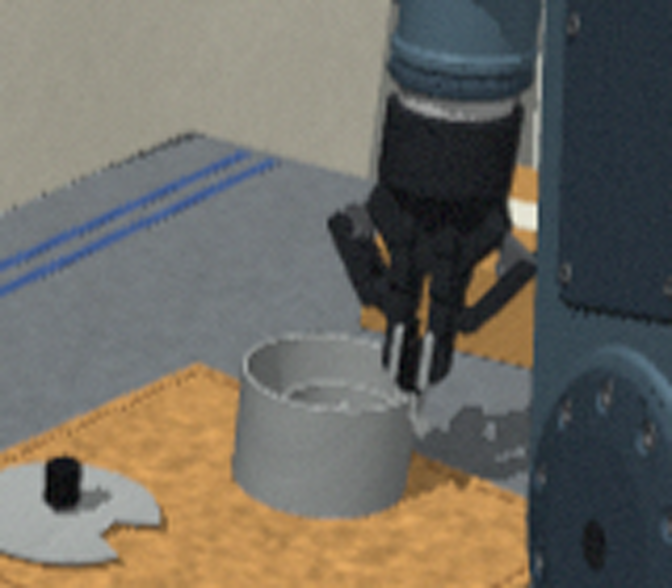

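View pics/w14.png

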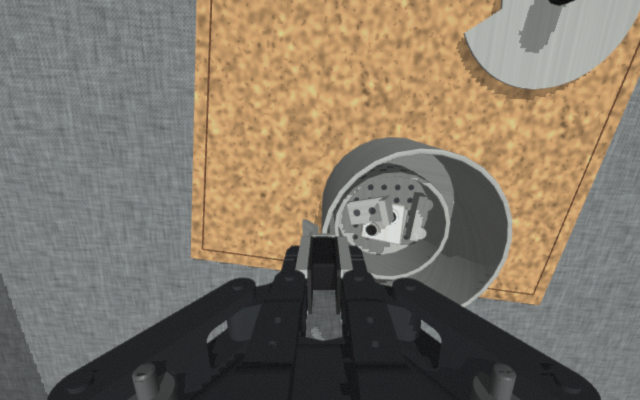

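The rim is between the strip and the lip. I'll lower until it rests, then let go.

```bash
python3 - <<'E'
from h import *
tx,ty=491.3,-287.8
for z in (107,106,105,104):
    ctrl.line_to((tx,ty,z),vel=20); s=st()
    if s["contact_force"][2]>0.5: break
ctrl.gripper_to(22); ctrl.pause(.3); st()
ctrl.gripper_to(40)
ctrl.line_to((tx,ty,200),vel=120); st()
ctrl.gripper_to(85)
ctrl.move_pose((545,-225,230),down(3)); ctrl.pause(.3)
w,_=shot("wrist","w15"); s2,_=shot("side","s15")
cv2.imwrite("pics/c_s15.png",cv2.resize(s2[100:240,320:480],None,fx=4.2,fy=4.2,interpolation=cv2.INTER_CUBIC))
cv2.imwrite("pics/c_w15.png",cv2.resize(w[110:330,210:450],None,fx=2.7,fy=2.7,interpolation=cv2.INTER_CUBIC))
E
```

```text
t 71.0 tcp [ 491.5 -288.   107.6] F [-1.6  1.3  3.4] grip 10.9 q [-42.  20.  99.  -0.  61. -45.]
t 71.6 tcp [ 491.3 -287.8  106.9] F [ 0.6 -0.5  0.6] grip 22.1 q [-42.  20.  99.  -0.  61. -45.]
t 72.9 tcp [ 490.8 -287.4  199.1] F [-0.5  0.1  0.2] grip 39.9 q [-42.  13.  96.   0.  72. -45.]
```

View pics/c_s15.png

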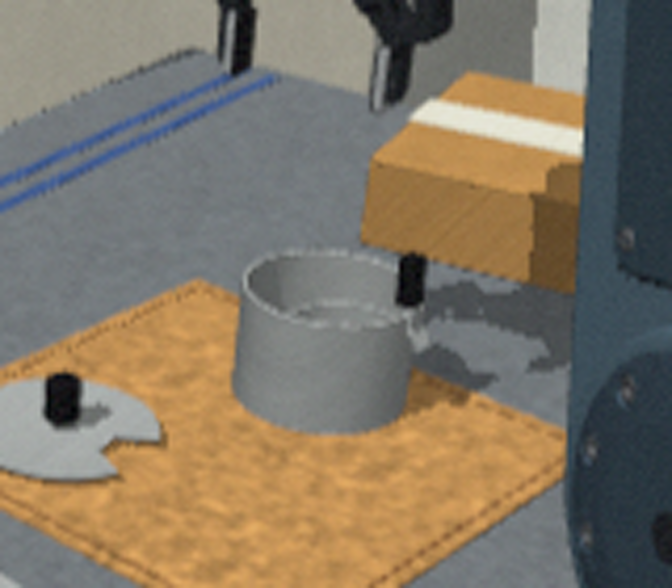

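View pics/c_w15.png

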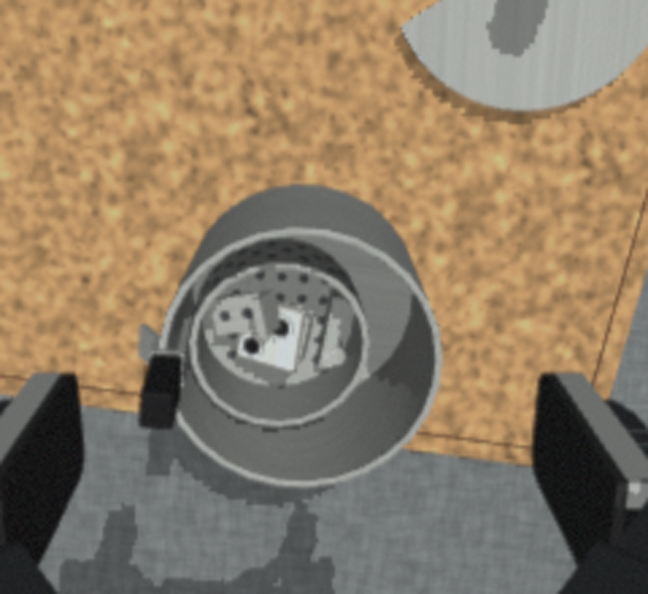

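```bash
python3 - <<'E'
from meas import *
f=lambda c,z:pts("w15",c,z,2.7,210,110)
P=f([(161,350),(440,360),(300,229),(300,486),(195,445),(405,440),(200,275),(405,275),(350,236)],78)
print("pot",circ(P,55),circ(P)); p=circ(P,55)[0]
B=f([(191,345),(367,345),(280,262),(278,427),(215,400),(345,400)],55); print("basket",circ(B,38),circ(B)); b=circ(B,38)[0]
G=f([(158,411)],113)[0]; print("grip",G,np.degrees(np.arctan2(*(G[:2]-p)[::-1])),np.hypot(*(G[:2]-p)), np.hypot(*(G[:2]-b)))
# lid view
ctrl.move_pose((560,-135,230),down(93)); ctrl.pause(.3); w,_=shot("wrist","w16"); st()
cv2.imwrite("pics/c_w16.png",cv2.resize(w[130:330,220:440],None,fx=3,fy=3,interpolation=cv2.INTER_CUBIC))
E
```

```text
pot (array([ 544.72177763, -284.89635089]), np.float64(2.485050929240458)) (array([ 544.78133909, -284.63019745,   54.004153  ]), np.float64(1.622113589242737))
basket (array([ 535.90913386, -287.77537746]), np.float64(1.4196293717913093)) (array([ 535.93864213, -288.23092635,   36.99948373]), np.float64(0.43799232389850573))
grip [ 496.27419589 -287.56631078  113.        ] -176.84560430954497 48.52109707712775 39.63548935480018
t 75.8 tcp [ 560.  -135.1  230. ] F [ 0.  -0.9  0.9] grip 84.9 q [ -25.   12.   93.    0.   75. -118.]
```

View pics/c_w16.png

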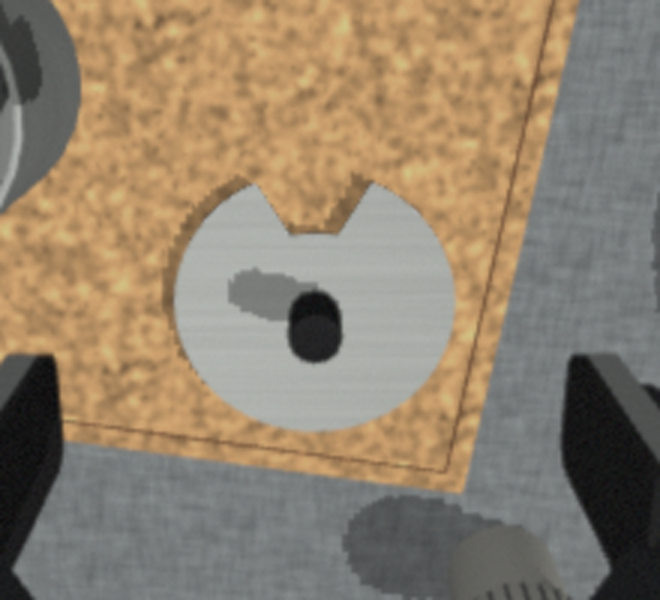

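```bash
python3 - <<'E'
from meas import *
w,c=load("w15"); s,cs=load("s15")
cv2.imwrite("pics/c_z.png",np.hstack([cv2.resize(w[215:285,245:305],None,fx=6,fy=6,interpolation=cv2.INTER_CUBIC),cv2.resize(s[150:220,390:450],None,fx=6,fy=6,interpolation=cv2.INTER_CUBIC)]))
def q(cal,p,ox,oy,off=0): u=proj(cal,p); return ((u-[ox,oy]+.5)*6-.5+[off,0]).round(0)
pc=np.array([544.8,-284.7]); d=np.array([np.cos(np.radians(-177)),np.sin(np.radians(-177))]); n=np.array([-d[1],d[0]])
for tilt in (0,0.07,0.13):
    for nm,r,h in (("base-in",-6,3),("base-out",6,3),("top-in",-6,35),("top-out",6,35)):
        rr=53.5+r*1-np.sin(tilt)*h
        for sd in (7,-7):
            P=np.array([*(pc+d*rr+n*sd),78+h+ -tilt*r*-1*0])
            print(tilt,nm,sd,q(c,P,245,215),q(cs,P,390,150,360))
E
```

```text
0 base-in 7 [184. 226.] [521. 127.]
0 base-in -7 [180. 152.] [507. 139.]
0 base-out 7 [115. 226.] [547. 135.]
0 base-out -7 [110. 153.] [533. 147.]
0 top-in 7 [151. 322.] [532.  59.]
0 top-in -7 [146. 241.] [517.  70.]
0 top-out 7 [ 74. 322.] [558.  66.]
0 top-out -7 [ 68. 241.] [544.  77.]
0.07 base-in 7 [186. 226.] [521. 127.]
0.07 base-in -7 [182. 152.] [506. 139.]
0.07 base-out 7 [117. 226.] [547. 135.]
0.07 base-out -7 [112. 153.] [533. 147.]
0.07 top-in 7 [167. 322.] [526.  57.]
0.07 top-in -7 [162. 241.] [512.  68.]
0.07 top-out 7 [ 90. 322.] [553.  65.]
0.07 top-out -7 [ 84. 241.] [538.  76.]
0.13 base-in 7 [187. 226.] [520. 127.]
0.13 base-in -7 [183. 152.] [506. 138.]
0.13 base-out 7 [118. 226.] [547. 135.]
0.13 base-out -7 [113. 153.] [532. 146.]
0.13 top-in 7 [180. 322.] [522.  56.]
0.13 top-in -7 [176. 241.] [507.  67.]
0.13 top-out 7 [103. 322.] [548.  63.]
0.13 top-out -7 [ 98. 241.] [534.  74.]
```

View pics/c_z.png

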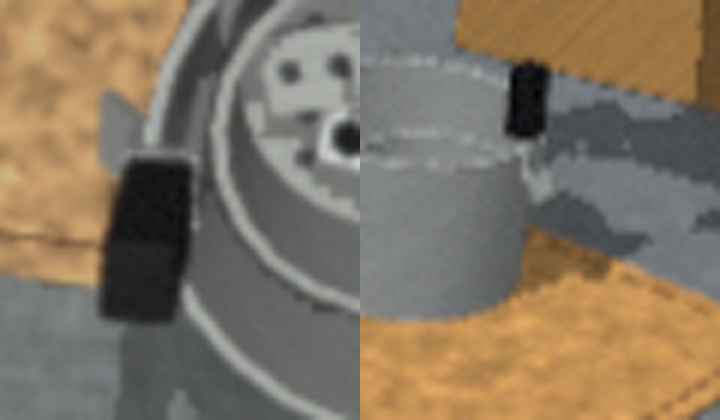

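```bash
python3 - <<'E'
from meas import *
th=np.radians(35); z=np.array([1.,0,0]); y=np.array([0,-np.sin(th),-np.cos(th)]); x=np.cross(y,z); R=np.column_stack([x,y,z])
p=(498,-200,180); print(ctrl.ik(p,R), x)
ctrl.move_pose(p,R); ctrl.pause(.3); w,c=shot("wrist","w17"); st()
cv2.imwrite("pics/w17v.png",w)
u=proj(c,(493,-287,97)); print(u)
a,b=int(u[0]),int(u[1]); cv2.imwrite("pics/c_w17.png",cv2.resize(w[b-45:b+55,a-40:a+100],None,fx=5.5,fy=5.5,interpolation=cv2.INTER_CUBIC)); print(a-40,b-45)
E
```

```text
[-17.07162077   9.78870408 108.90336455 -40.68811762  57.24932879
   4.39340809] [ 0.         -0.81915204  0.57357644]
t 78.1 tcp [ 498.  -200.1  180. ] F [-0.6 -0.   0.3] grip 85.0 q [-17.  10. 109. -41.  57.   4.]
[317.62683506 225.05911811]
277 180
```

View pics/c_w17.png

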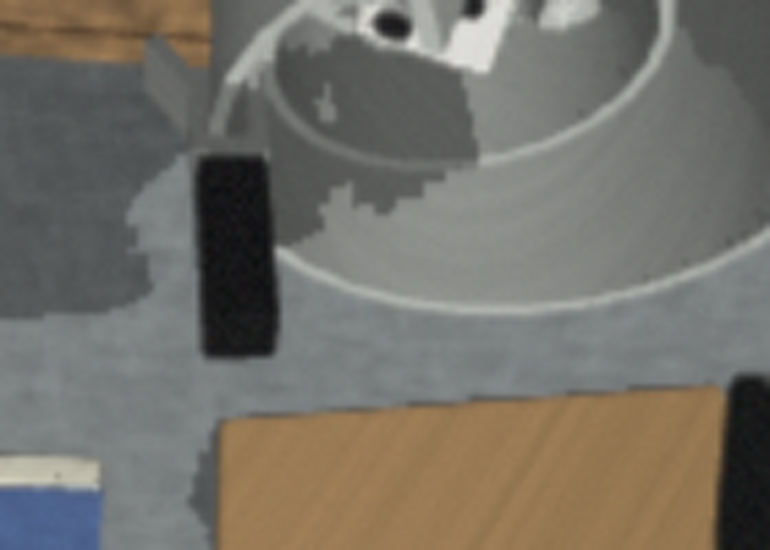

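```bash
python3 - <<'E'
from meas import *
_,c=load("w17")
def q(p): return ((proj(c,p)-[277,180]+.5)*5.5-.5).round(0)
pc=np.array([544.8,-284.7]); d=np.array([np.cos(np.radians(-177)),np.sin(np.radians(-177))]); n=np.array([-d[1],d[0]])
for tilt in (0,0.07,0.13):
    for r0 in (52,):
      print(tilt,[ (h,r,q([*(pc+d*(r0+r*np.cos(tilt)-np.sin(tilt)*h)+n*sd),78+h+r*np.sin(tilt)]).tolist()) for h,sd in ((3,-7),(35,-7),(35,7)) for r in (-6,6)])
E
```

```text
0 [(3, -6, [259.0, 146.0]), (3, 6, [187.0, 148.0]), (35, -6, [260.0, 313.0]), (35, 6, [182.0, 316.0]), (35, -6, [264.0, 358.0]), (35, 6, [189.0, 360.0])]
0.07 [(3, -6, [260.0, 144.0]), (3, 6, [188.0, 150.0]), (35, -6, [275.0, 311.0]), (35, 6, [197.0, 318.0]), (35, -6, [279.0, 356.0]), (35, 6, [205.0, 362.0])]
0.13 [(3, -6, [261.0, 142.0]), (3, 6, [190.0, 152.0]), (35, -6, [289.0, 308.0]), (35, 6, [211.0, 319.0]), (35, -6, [292.0, 353.0]), (35, 6, [218.0, 364.0])]
```

```bash
python3 - <<'E'
from meas import *
f=lambda c,z:pts("w16",c,z,3,220,130)
L=f([(175,300),(455,300),(315,431),(258,184),(372,181),(205,385),(420,390),(190,245),(438,245)],11)
print("lid",circ(L,60),circ(L)); l=circ(L,60)[0]
N=f([(258,184),(372,181),(288,233),(338,233)],11)
for i,j in((0,1),(2,3)):
    m=(N[i]+N[j])[:2]/2-l; print(np.degrees(np.arctan2(m[1],m[0])),np.hypot(*m))
print("knob top",f([(315,337)],43))
E
```

```text
lid (array([ 634.7229512, -130.1237476]), np.float64(1.1754771703453955)) (array([ 634.74182693, -130.12198178,   60.10731554]), np.float64(1.0853662695609785))
-177.0404809797104 55.89885814394049
-175.6960178172573 34.08341683834677
knob top [[ 632.96274452 -130.24903314   43.        ]]
```

```bash
python3 - <<'E'
from meas import *
ctrl.gripper_to(60,40)
ctrl.line_to((498,-180,230))
ctrl.move_pose((634.5,-130,150),down(93))
ctrl.line_to((634.5,-130,39.5),vel=100); st()
ctrl.gripper_to(15,40); s=st(); 
ctrl.line_to((634.5,-130,190),vel=120); st()
ctrl.line_to((544.8,-284.7,190),vel=150); ctrl.pause(.3); st()
w,_=shot("wrist","w18"); s2,_=shot("side","s18")
cv2.imwrite("pics/c_s18.png",cv2.resize(s2[60:220,330:490],None,fx=3.7,fy=3.7,interpolation=cv2.INTER_CUBIC))
E
```

```text
t 82.0 tcp [ 635.2 -130.3   40.4] F [-0.7  0.3 -0.3] grip 60.1 q [ -22.   34.   88.   -0.   59. -115.]
t 82.4 tcp [ 634.8 -130.1   40.2] F [-1.3  1.1  3.7] grip 20.8 q [ -22.   34.   88.   -0.   59. -115.]
t 83.8 tcp [ 633.9 -129.8  188.8] F [ 0.6 -0.2 -1.8] grip 20.6 q [ -22.   23.   84.   -0.   73. -115.]
t 85.5 tcp [ 545.1 -284.2  190. ] F [ 0.6  0.6 -2.2] grip 20.7 q [ -39.   19.   89.    0.   72. -132.]
```

View pics/c_s18.png

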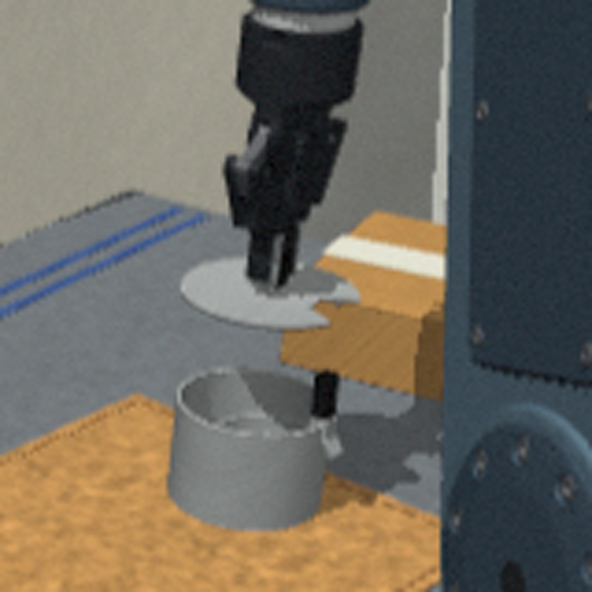

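View pics/w18.png

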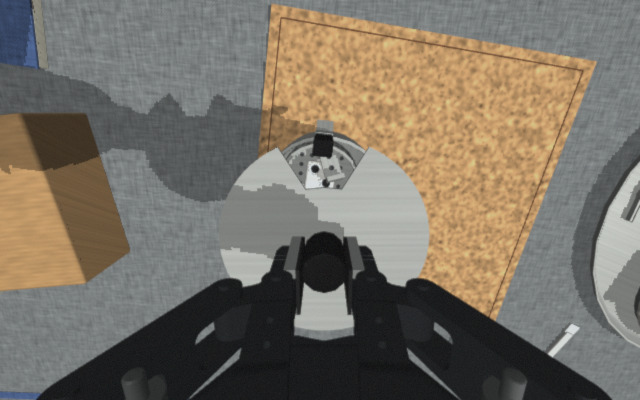

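```bash
python3 - <<'E'
from meas import *
w,_=load("w18")
s=sensors.read_state()
L=pts("w18",[(218,228),(430,228),(277,149),(368,149),(229,185),(417,185),(222,255)],s["tcp_pos"][2]-31+3,1,0,0)
print(s["tcp_pos"],circ(L,60),circ(L))
for z in (150,130,122,117):
    ctrl.line_to((544.8,-284.7,z),vel=80); s=st()
    if s["contact_force"][2]>3: break
s2,_=shot("side","s19")
cv2.imwrite("pics/c_s19.png",cv2.resize(s2[80:220,340:480],None,fx=4.2,fy=4.2,interpolation=cv2.INTER_CUBIC))
shot("wrist","w19")
E
```

```text
[ 544.95331498 -284.44492103  190.00078621] (array([ 544.2370542 , -284.15008391]), np.float64(1.7495181096816523)) (array([ 544.68032083, -284.04102445,   60.33591032]), np.float64(1.7389305845080614))
t 86.2 tcp [ 544.8 -284.7  149.7] F [ 0.5  0.1 -1.1] grip 20.7 q [ -39.   21.   91.    0.   68. -132.]
t 86.6 tcp [ 544.3 -284.3  129.1] F [-0.4 -0.  -1.1] grip 20.8 q [ -39.   23.   92.    0.   66. -132.]
t 86.9 tcp [ 544.5 -284.4  121.4] F [ 0.6  0.2 -1.6] grip 20.6 q [ -39.   23.   92.   -0.   65. -132.]
t 87.1 tcp [ 544.6 -284.5  116.6] F [-0.2  0.8 -2. ] grip 20.5 q [ -39.   24.   92.    0.   64. -132.]
```

View pics/c_s19.png

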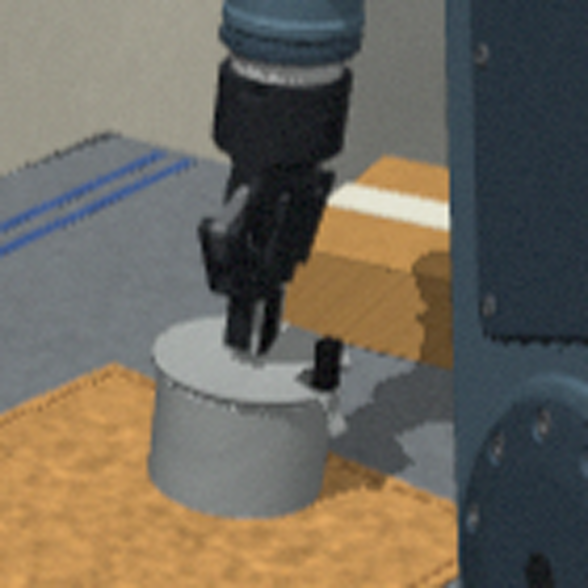

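View pics/w19.png

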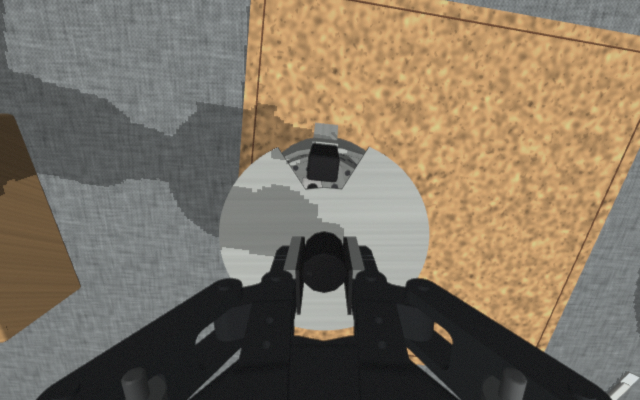

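The notch is round the grip and the lid is about 7 mm above its seat. I'll lower it in small steps with a force check.

```bash
python3 - <<'E'
from h import *
for z in (115,113,111.5,110.5,109.5,108.5,107.5):
    ctrl.line_to((545,-284.7,z),vel=30); s=st()
    if s["contact_force"][2]>2: print("contact"); break
E
```

```text
t 87.5 tcp [ 544.9 -284.7  114.9] F [-2.1 -0.3 -2.3] grip 20.3 q [ -39.   24.   92.   -0.   64. -132.]
t 87.7 tcp [ 544.9 -284.6  112.8] F [-0.9 -0.1 -1.8] grip 20.6 q [ -39.   24.   92.    0.   64. -132.]
t 88.0 tcp [ 544.9 -284.6  111.3] F [ 0.2 -0.2 -1.5] grip 20.6 q [ -39.   24.   92.    0.   64. -132.]
t 88.2 tcp [ 545.  -284.7  110.4] F [-0.8  0.7 -2. ] grip 20.6 q [ -39.   24.   92.    0.   64. -132.]
t 88.5 tcp [ 545.1 -284.8  110.2] F [-2.1  1.2  4.7] grip 20.4 q [ -39.   24.   92.   -0.   64. -132.]
contact
```

Contact came at z = 110.2, exactly 70 mm above the pick height, so the lid is seated. I'll release and check.

```bash
python3 - <<'E'
from h import *
ctrl.gripper_to(34); ctrl.pause(.3); st()
ctrl.gripper_to(50)
ctrl.line_to((545,-284.7,210),vel=100); st()
ctrl.gripper_to(85)
ctrl.move_pose((480,-270,250),down(93)); ctrl.pause(.3); w,_=shot("wrist","w20"); s2,_=shot("side","s20"); st()
cv2.imwrite("pics/c_s20.png",cv2.resize(s2[120:240,340:460],None,fx=5,fy=5,interpolation=cv2.INTER_CUBIC))
cv2.imwrite("pics/c_w20.png",cv2.resize(w[130:330,220:440],None,fx=3,fy=3,interpolation=cv2.INTER_CUBIC))
E
```

```text
t 89.0 tcp [ 545.  -284.7  109.4] F [-0.1 -0.3  0.8] grip 34.1 q [ -39.   24.   92.    0.   64. -132.]
t 90.5 tcp [ 544.6 -284.4  209. ] F [-0.2  0.1  0.8] grip 50.0 q [ -39.   18.   88.   -0.   74. -132.]
t 91.8 tcp [ 480.2 -269.9  249.3] F [-0.  -0.   0.1] grip 84.9 q [ -42.    8.   96.    0.   77. -135.]
```

View pics/c_s20.png

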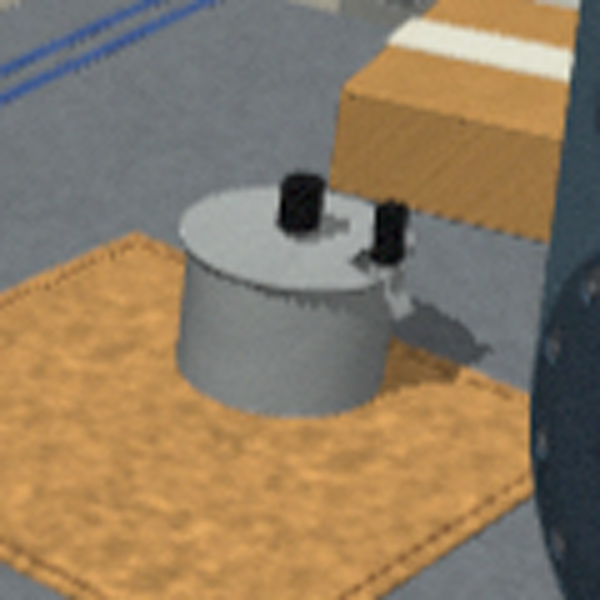

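View pics/c_w20.png

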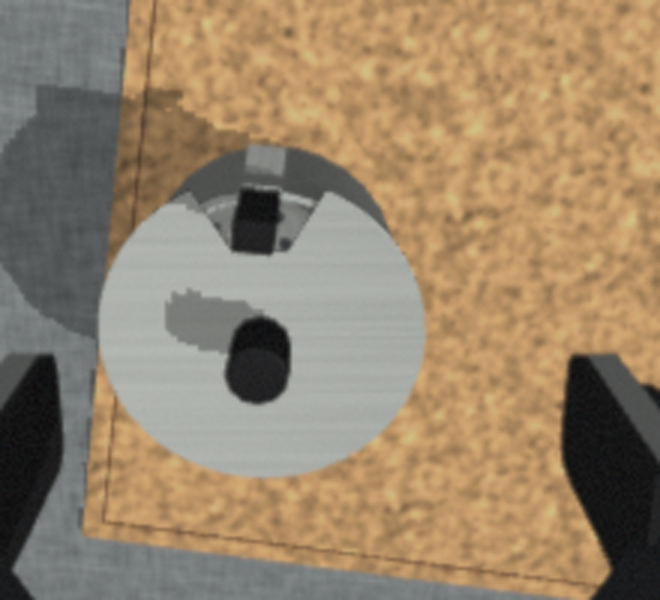

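```bash
python3 - <<'E'
from meas import *
f=lambda c,z:pts("w20",c,z,3,220,130)
L=f([(98,320),(426,335),(265,478),(180,203),(328,190),(140,420),(395,415),(110,270),(405,260)],81)
print("lid",circ(L,60),circ(L)); print("knob",f([(257,377)],113))
ctrl.line_to((450,-230,300)); 
w,_=shot("top","t21"); cv2.imwrite("pics/c_t21.png",w[120:320,150:480].repeat(2,0).repeat(2,1))
E
```

```text
lid (array([ 544.7389211 , -284.38794105]), np.float64(1.5729949601307922)) (array([ 544.6953598 , -284.39387988,   59.7658038 ]), np.float64(1.3788948521029738))
knob [[ 544.50190389 -284.66248743  113.        ]]
```

View pics/c_t21.png

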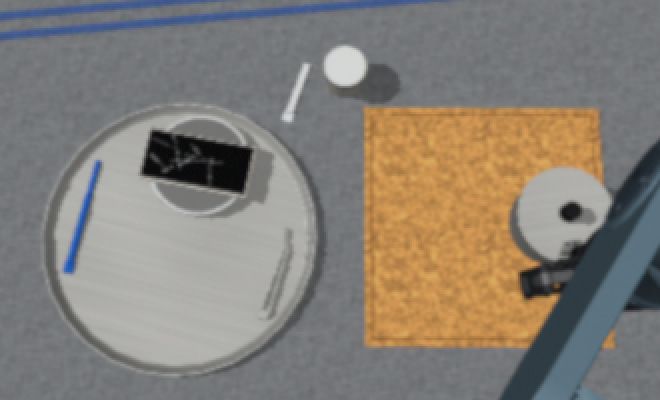

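The lid is centred on the pot within about 0.5 mm, and its size and knob position fit it being level at rim height. The tray is empty and the bystanders have not moved. Handing in.

```bash
python3 - <<'E'
from h import *
ctrl.pause(0.5); st(); print(workorder.finish_job())
E
```

```text
t 92.9 tcp [ 450.  -230.1  299.9] F [ 0.3 -0.3  0.2] grip 85.1 q [ -41.   -1.   99.   -0.   82. -134.]
the job is handed in; nothing more can be done
None
```

The job is done and was handed in at about 93 s; the system gave no verdict. I laid the cover aside and put all five metal parts (cradle, shield, bezel, hinge, bracket) in the basket. I then hung the basket by its hook on the rim and put the cover back with its notch round the hook. The hinge was knocked aside partway through, so I located it again and picked it up beside the tweezers.

**Last checks:**
- **Parts:** all five were visible in the basket cup just before it was hung, and the tray was empty.
- **Basket:** it hangs by its hook. One close view put its tilt at about 0.05 rad. An earlier, coarser reading from other views ranged from 0.07 to 0.13 rad; all are under the 0.15 limit.
- **Cover:** it touched down at exactly the expected height. Its fitted centre is within about 0.5 mm of the pot axis, and the knob's position fits a level cover.
- **Others:** the phone, tools and screw-top pot looked unmoved in the final top view.

No check failed.

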